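# Load, stopper and pump down the castings on the leak-test plate

### The job

Leak-test the die-cast housings: stand each one on its flange in a nest of its own on the test plate (any nest), turn that nest's clamp fully across so that it lies over the flange, and press a rubber stopper from the rack fully home into each neck, disc on the rim. Only when all are loaded, clamped and stoppered, work the vacuum pump's lever for at least three full strokes, pressing it to the bottom and letting it come right back up each time. Leave the castings as loaded, and knock over neither the spray can nor the grease jar.

Things in the scene. Friction and masses are not known exactly. Their poses are not given: they have to be found in the camera images.
- lever_pad (a point): middle of the top face of the black pad (36 x 34 mm, 14 mm thick) at the free, robot-side end of the pump's lever, 115 mm from its hinge; 112 mm above the table when the lever is up, about 57 mm lower when fully pressed
- pump: fixed hand vacuum pump: grey foot 150 (x) x 85 (y) x 12 mm, upright aluminium barrel (radius 22 mm) under the lever, two posts at the far (+x) end carrying the lever's hinge 105 mm up. Origin under the centre of the foot; the pad lies 60 mm to its -x
- pump_lever (a joint): angle of the sprung lever: 0 up, 0.5 fully down at its stop; press straight down on the pad: 3 N starts it, about 7 N holds it fully down; it springs back by itself
- test_plate: fixed aluminium plate 200 (x) x 370 (y) x 10 mm high, turned by up to 0.12 rad; origin under its centre; +x points away from the robot. Three nests in a row along its y, 115 mm apart, on its far half; each has a turnbutton clamp on its robot side
- nest0 (a point): centre of the floor of a nest (10 mm above the table): a low steel ring, 7 mm high, flaring from radius 33.5 mm at the floor to 35.5 mm at its top (outer radius up to 41 mm), that takes a casting's flange with about 3 mm to spare all round. x and y axes as the plate's
- clamp0 (a joint): turnbutton clamp 0, pivot 65 mm from nest 0's centre on the robot side (plate -x); angle counter-clockwise from above. At 0 (a stop) the bar, 16 mm wide, 7 mm thick, points from the pivot to the nest centre (plate +x), its tip 36 mm from the pivot, 2 mm over a seated flange. Swings to 1.65, starts open at 1.1 to 1.55, stays where left; about 1.5 N at the pin turns it
- pin0 (a point): middle of the top of the upright black pin (diameter 12 mm, 36 mm tall, top 63 mm above the table, bar's top face at 27 mm) on the tail of clamp 0, 34 mm from the pivot, across from the bar's tip: at joint angle a the pin lies at pivot + 34 mm times (-cos a, -sin a) in the plate's x, y. Pinch or push it from above round the arc
- nest1 (a point): centre of the floor of a nest (10 mm above the table): a low steel ring, 7 mm high, flaring from radius 33.5 mm at the floor to 35.5 mm at its top (outer radius up to 41 mm), that takes a casting's flange with about 3 mm to spare all round. x and y axes as the plate's
- clamp1 (a joint): turnbutton clamp 1, pivot 65 mm from nest 1's centre on the robot side (plate -x); angle counter-clockwise from above. At 0 (a stop) the bar, 16 mm wide, 7 mm thick, points from the pivot to the nest centre (plate +x), its tip 36 mm from the pivot, 2 mm over a seated flange. Swings to 1.65, starts open at 1.1 to 1.55, stays where left; about 1.5 N at the pin turns it
- pin1 (a point): middle of the top of the upright black pin (diameter 12 mm, 36 mm tall, top 63 mm above the table, bar's top face at 27 mm) on the tail of clamp 1, 34 mm from the pivot, across from the bar's tip: at joint angle a the pin lies at pivot + 34 mm times (-cos a, -sin a) in the plate's x, y. Pinch or push it from above round the arc
- nest2 (a point): centre of the floor of a nest (10 mm above the table): a low steel ring, 7 mm high, flaring from radius 33.5 mm at the floor to 35.5 mm at its top (outer radius up to 41 mm), that takes a casting's flange with about 3 mm to spare all round. x and y axes as the plate's
- clamp2 (a joint): turnbutton clamp 2, pivot 65 mm from nest 2's centre on the robot side (plate -x); angle counter-clockwise from above. At 0 (a stop) the bar, 16 mm wide, 7 mm thick, points from the pivot to the nest centre (plate +x), its tip 36 mm from the pivot, 2 mm over a seated flange. Swings to 1.65, starts open at 1.1 to 1.55, stays where left; about 1.5 N at the pin turns it
- pin2 (a point): middle of the top of the upright black pin (diameter 12 mm, 36 mm tall, top 63 mm above the table, bar's top face at 27 mm) on the tail of clamp 2, 34 mm from the pivot, across from the bar's tip: at joint angle a the pin lies at pivot + 34 mm times (-cos a, -sin a) in the plate's x, y. Pinch or push it from above round the arc
- casting0: loose die-cast aluminium housing, 260 g: a round flange of radius 31 mm, 8 mm thick, with an upright round neck of radius 20 mm, 60 mm high over all, that can be gripped across from 15 mm up. Origin at the centre of the underside, z up the neck; stands on its flange. In the top a bore of radius 13 mm, 32 mm deep, in a 7 mm wall: its mouth is at 60 mm (None if absent)
- casting1: loose die-cast aluminium housing, 260 g: a round flange of radius 31 mm, 8 mm thick, with an upright round neck of radius 20 mm, 60 mm high over all, that can be gripped across from 15 mm up. Origin at the centre of the underside, z up the neck; stands on its flange. In the top a bore of radius 13 mm, 32 mm deep, in a 7 mm wall: its mouth is at 60 mm (None if absent)
- casting2: loose die-cast aluminium housing, 260 g: a round flange of radius 31 mm, 8 mm thick, with an upright round neck of radius 20 mm, 60 mm high over all, that can be gripped across from 15 mm up. Origin at the centre of the underside, z up the neck; stands on its flange. In the top a bore of radius 13 mm, 32 mm deep, in a 7 mm wall: its mouth is at 60 mm (None if absent)
- stopper0: black rubber stopper, 45 g, 59 mm tall: taper of radius 7 mm at the tip to 11 mm, 26 mm long, then a disc of radius 17 mm, 5 mm thick, then a round grip knob of radius 8 mm, 28 mm tall. Origin at the centre of the tip, z up to the knob. Home in a casting, its disc lies on the rim and its origin 34 mm above the casting's origin. Starts upright in the rack with its tip 10 mm above the table
- stopper1: black rubber stopper, 45 g, 59 mm tall: taper of radius 7 mm at the tip to 11 mm, 26 mm long, then a disc of radius 17 mm, 5 mm thick, then a round grip knob of radius 8 mm, 28 mm tall. Origin at the centre of the tip, z up to the knob. Home in a casting, its disc lies on the rim and its origin 34 mm above the casting's origin. Starts upright in the rack with its tip 10 mm above the table
- stopper2: black rubber stopper, 45 g, 59 mm tall: taper of radius 7 mm at the tip to 11 mm, 26 mm long, then a disc of radius 17 mm, 5 mm thick, then a round grip knob of radius 8 mm, 28 mm tall. Origin at the centre of the tip, z up to the knob. Home in a casting, its disc lies on the rim and its origin 34 mm above the casting's origin. Starts upright in the rack with its tip 10 mm above the table
- stopper3: black rubber stopper, 45 g, 59 mm tall: taper of radius 7 mm at the tip to 11 mm, 26 mm long, then a disc of radius 17 mm, 5 mm thick, then a round grip knob of radius 8 mm, 28 mm tall. Origin at the centre of the tip, z up to the knob. Home in a casting, its disc lies on the rim and its origin 34 mm above the casting's origin. Starts upright in the rack with its tip 10 mm above the table
- rack: fixed wooden stopper rack, 125 x 125 mm, 36 mm high, origin under its centre, with four holes of radius 13 mm, 30 mm deep, 64 mm apart in a square (32 mm either way from the middle); a stopper's disc rests on its top
- spray_can: bystander: upright grey spray can, radius 30 mm, 170 mm tall; origin at the centre of its underside
- grease_jar: bystander: upright white jar, radius 36 mm, 75 mm tall; origin at the centre of its underside
- collar: bystander: plain dark steel collar, radius 30 mm, 28 mm tall, with a 16 mm radius bore; not one of the castings; origin at the centre of its underside
There are look-alikes about, which are no part of the job. What is shaped like the stopper2 but orange or yellow is not meant.

How it is judged:
By the outcome, as a careful person would: the job done as asked, in the order asked, and still so for the second after the job is handed in, with the robot touching nothing.
Of casting0, casting1, casting2 only 2 to 3 are there at a start; the rules pass over those that are not, and their reading is None.
At some moment in a run one of casting0, casting1, casting2 may be knocked a few centimetres aside while the robot is not near it.
It also fails if it takes over 210 s, if anything falls off the work surface, if the arm or the gripper's body presses on something with over 40 N, if the wrist force passes 120 N, or if a joint passes its speed limit or range.

### The arm

A 6-joint arm with a two-finger parallel gripper is mounted at the origin on the work surface. World frame = base frame: x ahead of the robot, y to its left, z up, the work surface at z = 0. Lengths are in m, angles in rad, forces in N, time in s.
With the tool pointing down it reaches from about 0.4 to 0.825 m from the base axis. Payload 7 kg.
Tool frame: the origin (TCP) lies at the centre of the arm's flange, where the gripper is bolted on; the fingertips stand 178 mm ahead of it and the grasp point (between the pads) lies 159 mm ahead of it; z points along the fingers, y is the direction in which the jaws open and shut (so a half turn about z gives the same grasp; the last joint's range is limited). The gripper opens to 88 mm and grips with 3 to 60 N. Pads are 19 mm wide; open, the fingers measure 130 mm over their backs; the gripper's body (78 mm by 193 mm) begins 47 mm behind the grasp point.
Start: joints at [1.487, 0.359, 0.012, 0, -1.224, -0.288], TCP at [0.245, 0.629, 0.405] pointing down, gripper open.
Joint ranges: [-3.07, 3.07], [-1.43, 2.12], [-1.02, 1.25], [-3.03, 1.67], [-3.05, -0], [-3.03, 3.03]. Speed limits (rad/s): [2.39, 2.39, 3.01, 3.14, 3.14, 3.14].

### API

Orientations are given as [roll, pitch, yaw] about the fixed x, y, z axes, in that order (R = Rz(yaw) Ry(pitch) Rx(roll)).
In Python, from station import * gives the robot as it stands.
- The arm moves only by the tool send_rows, never from a script. Its argument "motion" is a list of rows, each an object with "offset": the shift along the tool's x, y, z in cm, a list of three; "turn": the turn about the tool's z in degrees. In form: [{"offset": [x, y, z], "turn": turn}, ...]. A call has 1 to 8 rows; each row is the pose to reach, as a shift and turn from the pose commanded when the call began, along the tool's axes at that moment; what a row does not reach only later rows make up. A row lasts 1/10 s, in which the tool goes at most 50 mm and 8.59 degrees, less where a joint would pass 70% of its speed; a pose out of reach is approached as far as the arm can. A call with a gripper value outside its range is refused whole. "hand" is the opening, from -1 (shut) to 1 (fully open), set as the call begins (left out, the last holds). The fingers move at their own pace and stop on an object; "squeeze" is the grip in N (left out, the last holds). Time passes only in rows, so rows that repeat a pose let the fingers close. It gives the time, the measured TCP pose, the force and the opening at its end, in the units of the state.
- get_state(): the state, without advancing time (a new reading comes with each control period).
- grab_frame(name): name is "scene" or "side" or "wrist"; returns a dict with "frame" (384x512x3 uint8, blue, green, red), "range_z" (384x512 float32, m along the optical axis (not along the pixel's ray), 0 where there is no reading), "vertical_fov" (degrees; the focal length in pixels is half the picture's height over the tangent of half this angle, whatever the lens; pixels are square), "cx", "cy" (the principal point, pixels), "cam_to_world" (4x4, takes a point from camera to world coordinates). Camera axes: x right, y up, looking along -z (the intrinsics and any distortion apply to the point x, -y, -z); pixel columns grow to the right and rows downward; lengths in m; the calibration is good to about 2 mm. The wrist camera is an equidistant fisheye: a pixel r from the principal point sees the ray r / f radians off the axis. A picture is of the moment at which its call begins.
- job_done(): hands the job in, once; it reports no verdict.
The state is a dict: "t": time; "q": joint angles; "qd": joint speeds; "joint_efforts": joint torques, N m; "eef_pos": TCP position; "ee_rot": TCP orientation; "force": force on the tool from outside, world axes, zero at the start; "moment": the same for the moment, N m; "width": finger opening in m.
Only numpy, scipy, OpenCV 4.12 (cv2) and the standard library are available. Lean on these libraries where they do the work, as an engineer would, in place of code of your own. Each camera call takes 0.05 s, during which the arm holds its last target. There are 200 camera calls.

## Working session

There is one attempt and no reset: what is moved stays moved. The work goes in short steps, Python scripts to look and compute and a tool call to move; the robot and the scene stay as the last step left them, time stands still between calls to the robot, and variables do not carry over. Pictures are saved under pics/ and viewed, about 12 in all and at most 16, crops included, and the job is handed in when it is done.

Besides the shell and the picture viewer there is one more tool, called as name([rows], argument=value, ...), one row to a line, values as JSON. send_rows: Moves the arm, as the interface text tells. Its arguments: {"type":"object","properties":{"motion":{"type":"array"},"hand":{"type":"number"},"squeeze":{"type":"number"}},"required":["motion"]}

```bash
mkdir -p pics; ls; cat > h.py <<'E'
from station import *
import numpy as np, cv2
def grab(n):
    d=grab_frame(n); d['f']=192/np.tan(np.radians(d['vertical_fov'])/2); return d
def pts(d):
    "world point of each pixel from range (pinhole)"
    v,u=np.mgrid[0:384,0:512]; z=d['range_z']
    P=np.stack([(u-d['cx'])/d['f']*z,-(v-d['cy'])/d['f']*z,-z],-1)
    T=np.array(d['cam_to_world']); return P@T[:3,:3].T+T[:3,3]
E
python3 - <<'E'
from h import *
print(get_state())
for n in ('scene','side','wrist'):
    d=grab(n); np.savez('pics/%s0.npz'%n,**d); print(n,d['vertical_fov'],d['cx'],d['cy'],np.round(d['cam_to_world'],3).tolist(), [k for k in d])
    cv2.imwrite('pics/%s0.png'%n,cv2.resize(d['frame'],(800,600),interpolation=cv2.INTER_CUBIC))
E
```

```text
pics
{'t': 0.0, 'q': array([ 1.48707449e+00,  3.59405167e-01,  1.10357995e-02, -3.60980437e-04,
       -1.22410826e+00, -2.88088932e-01]), 'qd': array([ 0.00180897,  0.0003477 , -0.00020095,  0.00043181,  0.00063153,
        0.00121849]), 'joint_efforts': array([-2.05123561e-04, -5.82707798e+01,  2.93053526e+01,  6.99675679e+00,
        6.88621847e-03, -1.91535955e-04]), 'eef_pos': array([0.24516408, 0.6286857 , 0.40369862]), 'ee_rot': array([ 3.13988422e+00, -1.52384685e-04, -3.71933579e-01]), 'force': array([ 0.26236056, -0.12606077, -0.75365157]), 'moment': array([-0.01915302,  0.0362361 ,  0.00514265]), 'width': 0.08782074367283421}
scene 57.64284157168281 252.61245544655452 187.7852154210649 [[-0.151, -0.731, 0.665, 1.159], [0.989, -0.114, 0.099, 0.075], [0.004, 0.673, 0.74, 0.772], [0.0, 0.0, 0.0, 1.0]] ['frame', 'range_z', 'vertical_fov', 'cx', 'cy', 'cam_to_world', 'f']
side 57.004235575663586 257.03752592687835 194.00575186574082 [[0.746, 0.446, -0.494, 0.091], [-0.666, 0.502, -0.552, -0.536], [0.002, 0.741, 0.672, 0.725], [0.0, 0.0, 0.0, 1.0]] ['frame', 'range_z', 'vertical_fov', 'cx', 'cy', 'cam_to_world', 'f']
wrist 65.70646984690485 254.6293856365997 188.9942510404299 [[-0.364, 0.901, 0.234, 0.309], [-0.931, -0.353, -0.09, 0.604], [0.001, -0.251, 0.968, 0.383], [0.0, 0.0, 0.0, 1.0]] ['frame', 'range_z', 'vertical_fov', 'cx', 'cy', 'cam_to_world', 'f']
```

View pics/scene0.png

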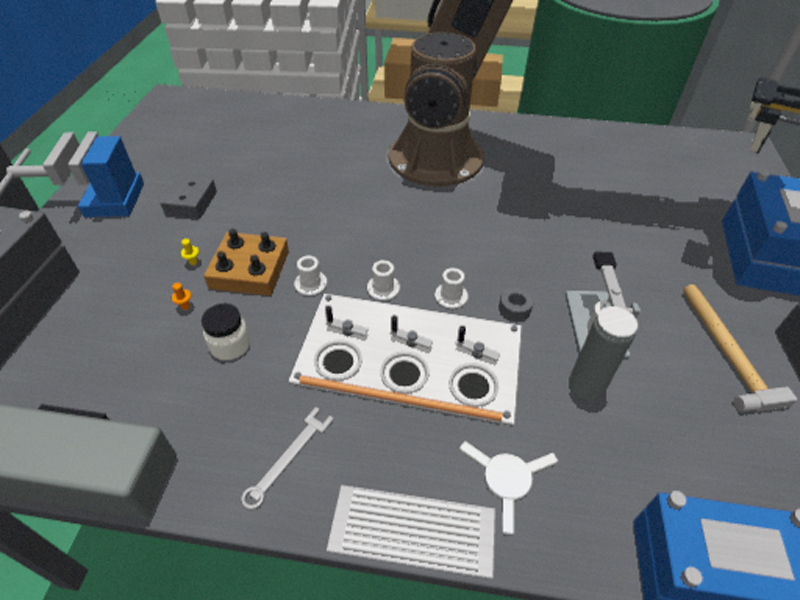

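View pics/side0.png

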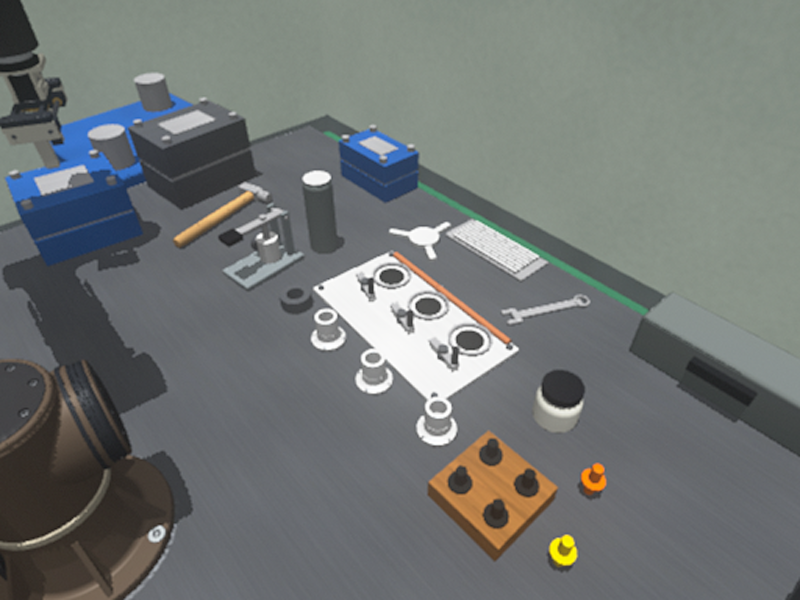

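Both views show three castings (scene 308,275 / 383,280 / 453,288), the rack with four black stoppers, and the yellow and orange decoys beside it. The collar is at (516,305), the pump at (600,300) with the can in front, and the jar at (226,330). Next I measure with the depth images.

```bash
cat > m.py <<'E'
from h import *
def load(n,f=None):
    return dict(np.load(f)) if f else grab(n)
def blobs(d,lo,hi,box,mina=8,mask=None):
    P=pts(d); m=(P[...,2]>lo)&(P[...,2]<hi)&(d['range_z']>0)
    for k in (0,1): m&=(P[...,k]>box[k][0])&(P[...,k]<box[k][1])
    if mask is not None: m&=mask
    n,l,s,c=cv2.connectedComponentsWithStats(m.astype(np.uint8))
    out=[]
    for i in range(1,n):
        if s[i,4]>=mina:
            p=P[l==i]; r=cv2.minEnclosingCircle(p[:,:2].astype(np.float32))
            out.append([*np.round(1000*np.array(r[0])),round(1000*r[1]),round(1000*p[:,2].mean()),int(s[i,4]),*c[i].round()])
    return out
E
python3 - <<'E'
from m import *
B=((.25,.9),(-.45,.45))
for n in('scene','side'):
    d=load(n,'pics/%s0.npz'%n)
    for lo,hi in((.055,.067),(.067,.09),(.105,.12),(.014,.02),(.03,.045)):
        print(n,lo,hi)
        for b in blobs(d,lo,hi,B): print('  ',b)
    # plate
    P=pts(d);g=d['frame'].min(2)
    m=(g>150)&(P[...,2]>.004)&(P[...,2]<.016)&(P[...,0]>.4)&(P[...,0]<.85)&(abs(P[...,1])<.3)
    m=cv2.morphologyEx(m.astype(np.uint8),cv2.MORPH_OPEN,np.ones((3,3)))
    nn,l,s,c=cv2.connectedComponentsWithStats(m); i=1+s[1:,4].argmax()
    print(n,'plate',cv2.minAreaRect((1000*P[l==i][:,:2]).astype(np.float32)),P[l==i][:,2].mean())
E
```

```text
scene 0.055 0.067
   [np.float64(416.0), np.float64(-355.0), 8, 61, 18, np.float64(149.0), np.float64(151.0)]
   [np.float64(414.0), np.float64(-292.0), 8, 61, 17, np.float64(169.0), np.float64(153.0)]
   [np.float64(447.0), np.float64(-441.0), 8, 59, 20, np.float64(118.0), np.float64(155.0)]
   [np.float64(479.0), np.float64(-354.0), 8, 61, 19, np.float64(142.0), np.float64(165.0)]
   [np.float64(478.0), np.float64(-291.0), 8, 61, 16, np.float64(163.0), np.float64(168.0)]
   [np.float64(468.0), np.float64(-193.0), 20, 60, 85, np.float64(196.0), np.float64(169.0)]
   [np.float64(458.0), np.float64(-53.0), 20, 60, 88, np.float64(245.0), np.float64(172.0)]
   [np.float64(458.0), np.float64(78.0), 21, 60, 90, np.float64(290.0), np.float64(176.0)]
   [np.float64(560.0), np.float64(-410.0), 9, 59, 26, np.float64(113.0), np.float64(183.0)]
   [np.float64(499.0), np.float64(335.0), 18, 64, 42, np.float64(383.0), np.float64(196.0)]
   [np.float64(572.0), np.float64(-128.0), 6, 62, 20, np.float64(210.0), np.float64(197.0)]
   [np.float64(575.0), np.float64(-15.0), 7, 62, 20, np.float64(252.0)
[... 14344 characters left out ...]
39.0)]
   [np.float64(625.0), np.float64(-303.0), 35, 38, 146, np.float64(355.0), np.float64(265.0)]
   [np.float64(474.0), np.float64(-192.0), 11, 38, 34, np.float64(280.0), np.float64(262.0)]
   [np.float64(465.0), np.float64(-200.0), 19, 37, 67, np.float64(280.0), np.float64(272.0)]
   [np.float64(445.0), np.float64(-327.0), 89, 36, 2908, np.float64(316.0), np.float64(314.0)]
   [np.float64(558.0), np.float64(-413.0), 17, 34, 81, np.float64(380.0), np.float64(308.0)]
   [np.float64(441.0), np.float64(-441.0), 14, 33, 73, np.float64(357.0), np.float64(353.0)]
side plate ((600.7952270507812, 14.750717163085938), (371.776611328125, 198.89205932617188), 87.57450103759766) 0.009068873767408236
```

```bash
python3 - <<'E'
from m import *
from scipy.optimize import least_squares
N0=np.array([(642,-99),(648.5,14),(655,129)])/1000
for n in('scene','side'):
    d=load(n,'pics/%s0.npz'%n); P=pts(d); g=d['frame'].astype(float).mean(2)
    for c0 in N0:
        r=np.hypot(*(P[...,:2]-c0).transpose(2,0,1))
        m=(r<.048)&(P[...,2]>.0145)&(P[...,2]<.021)
        p=P[m][:,:2]
        f=least_squares(lambda v:np.hypot(*(p-v[:2]).T)-v[2],[*c0,.037],loss='soft_l1',f_scale=.002)
        q=(r<.045)&(P[...,2]<.0145)&(g<90); 
        e=cv2.fitEllipse(cv2.convexHull((P[q][:,:2]*1000).astype(np.float32)))
        print(n,'ring',(1000*f.x).round(1),m.sum(),'floor',np.round(e[0],1),np.round(e[1],1))
    for nm,lo,hi,bx in(('lever',.108,.118,((.38,.46),(.28,.4))),('can',.15,.185,((.5,.75),(.2,.42))),('collar',.022,.034,((.45,.58),(.15,.24)))):
        P3=(P[...,2]>lo)&(P[...,2]<hi)&(P[...,0]>bx[0][0])&(P[...,0]<bx[0][1])&(P[...,1]>bx[1][0])&(P[...,1]<bx[1][1])
        if nm=='lever': P3&=g<70
        print(nm,P3.sum(),[np.round(x*1000) for x in (P[P3].min(0),P[P3].max(0))] if P3.any() else '')
E
```

```text
scene ring [642.6 -99.4  37.8] 190 floor [642.2 -98.9] [46.7 48.2]
scene ring [649.4  15.2  37.8] 201 floor [649.5  15.8] [46.7 48.4]
scene ring [655.8 129.6  37.5] 227 floor [655.5 131. ] [46.3 48.6]
lever 104 [array([412., 317., 108.]), array([446., 353., 117.])]
can 567 [array([593., 286., 150.]), array([650., 343., 174.])]
collar 193 [array([450., 168.,  22.]), array([500., 225.,  33.])]
side ring [ 642.6 -104.    37.9] 110 floor [ 643.4 -100.3] [45.8 47.8]
side ring [649.5  10.6  38.3] 96 floor [649.7  14.2] [45.6 46.3]
side ring [655.9 125.1  38.4] 88 floor [656.3 128.7] [44.9 45.9]
lever 77 [array([407., 311., 108.]), array([443., 346., 113.])]
can 223 [array([590., 281., 150.]), array([646., 338., 171.])]
collar 146 [array([450., 162.,  23.]), array([499., 224.,  30.])]
```

send_rows([
  {"offset": [0,0,0],"turn": -8},
  {"offset": [0,0,0],"turn": -16},
  {"offset": [0,0,0],"turn": -21},
], hand=0.6)

```text
t: 0.45
eef_pos: [0.2452, 0.6288, 0.4042]
ee_rot: [3.141, 0.0, 0.0]
force: [0.4, -0.7, -0.5]
width: 0.0719
```

send_rows([
  {"offset": [21.2,55.3,6],"turn": 0},
  {"offset": [21.2,55.3,6],"turn": 0},
  {"offset": [21.2,55.3,6],"turn": 0},
  {"offset": [21.2,55.3,6],"turn": 0},
  {"offset": [21.2,55.3,6],"turn": 0},
  {"offset": [21.2,55.3,6],"turn": 0},
  {"offset": [21.2,55.3,6],"turn": 0},
  {"offset": [21.2,55.3,6],"turn": 0},
])

```text
t: 1.25
eef_pos: [0.3858, 0.2545, 0.3643]
ee_rot: [-3.141, -0.0, -0.005]
force: [2.8, -0.6, 0.2]
width: 0.0702
```

```bash
python3 -c "
from h import *
s=get_state();print(s['t'],s['eef_pos'],s['ee_rot'],s['qd'])"
```

```text
1.25 [0.38581192 0.25446893 0.36427233] [-3.14122874e+00 -1.81936715e-04 -4.78590351e-03] [-0.89700825 -0.18417941 -0.31914432  0.00352626  0.1422561   0.8924181 ]
```

send_rows([
  {"offset": [7,18,2],"turn": 0},
  {"offset": [7,18,2],"turn": 0},
  {"offset": [7,18,2],"turn": 0},
  {"offset": [7,18,2],"turn": 0},
  {"offset": [7,18,2],"turn": 0},
  {"offset": [7,18,2],"turn": 0},
])

```text
t: 1.85
eef_pos: [0.4549, 0.0749, 0.3441]
ee_rot: [3.141, 0.001, -0.009]
force: [-0.6, -0.9, -0.2]
width: 0.0702
```

```bash
cat >> m.py <<'E'
def wpts(d):
    v,u=np.mgrid[0:384,0:512]; x=u-d['cx'];y=v-d['cy'];r=np.hypot(x,y)+1e-9;t=r/d['f'];k=np.tan(t)/r*d['range_z']
    P=np.stack([x*k,-y*k,-d['range_z']],-1); T=np.array(d['cam_to_world']); return P@T[:3,:3].T+T[:3,3]
def wr(lo,hi,c,rad,fn=None,save=None):
    d=grab('wrist')
    if save: cv2.imwrite(save,cv2.resize(d['frame'],(800,600),interpolation=cv2.INTER_CUBIC))
    P=wpts(d); out=[]
    for cc in c:
        m=(P[...,2]>lo)&(P[...,2]<hi)&(np.hypot(P[...,0]-cc[0],P[...,1]-cc[1])<rad)
        if m.sum()>8:
            e=cv2.minEnclosingCircle((P[m][:,:2]*1000).astype(np.float32)); out.append((np.round(e[0],1),round(e[1],1),int(m.sum()),(1000*P[m][:,2].mean()).round(1)))
        else: out.append(None)
    return out
E
python3 - <<'E'
from m import *
s=get_state();print(s['t'],s['eef_pos'],s['ee_rot'])
print(wr(.055,.066,[(.457,.0755),(.4585,-.055)],.035,save='pics/w1.png'))
print(wr(.056,.068,[(.5705,-.131),(.574,-.0175),(.5785,.0985)],.02))
print(wr(.0145,.021,[(.6494,.013),(.6558,.1275)],.046))
E
```

```text
1.85 [0.45491117 0.07493559 0.34409135] [ 3.14133299e+00  5.46830648e-04 -8.53137248e-03]
[(array([459.6,  76.1]), 19.9, 829, np.float64(58.7)), (array([459.5, -53.7]), 20.2, 712, np.float64(58.5))]
[(array([ 572.3, -129.6]), 6.5, 101, np.float64(60.7)), (array([576. , -14.6]), 6.2, 140, np.float64(60.9)), (array([580. , 100.3]), 5.9, 135, np.float64(61.5))]
[(array([645.9,  13.5]), 40.1, 448, np.float64(15.7)), (array([648.7, 128.9]), 39.2, 382, np.float64(15.7))]
```

send_rows([
  {"offset": [0.36,-0.1,0],"turn": -0.3},
  {"offset": [0.36,-0.1,4],"turn": -0.3},
  {"offset": [0.36,-0.1,8],"turn": -0.3},
  {"offset": [0.36,-0.1,11],"turn": -0.3},
  {"offset": [0.36,-0.1,13],"turn": -0.3},
  {"offset": [0.36,-0.1,14.5],"turn": -0.3},
  {"offset": [0.36,-0.1,14.5],"turn": -0.3},
])

```text
t: 2.7
eef_pos: [0.4578, 0.0778, 0.1976]
ee_rot: [3.14, 0.003, 0.002]
force: [-0.1, 0.0, 0.0]
width: 0.0702
```

send_rows([
  {"offset": [0,0,0],"turn": 0},
  {"offset": [0,0,0],"turn": 0},
  {"offset": [0,0,0],"turn": 0},
  {"offset": [0,0,0],"turn": 0},
  {"offset": [0,0,0],"turn": 0},
  {"offset": [0,0,0],"turn": 0},
], hand=-1, squeeze=25)

```text
t: 3.3
eef_pos: [0.4585, 0.0771, 0.2]
ee_rot: [-3.141, -0.001, -0.0]
force: [-2.9, -0.2, 6.5]
width: 0.0392
```

send_rows([
  {"offset": [0,0,-2],"turn": 0},
  {"offset": [0,0,-5],"turn": 0},
  {"offset": [0,0,-9],"turn": 0},
  {"offset": [0,0,-9],"turn": 0},
  {"offset": [0,0,-9],"turn": 0},
])

```text
t: 3.8
eef_pos: [0.4582, 0.0771, 0.29]
ee_rot: [-3.14, -0.002, -0.0]
force: [-0.9, -0.1, -2.1]
width: 0.0392
```

```bash
python3 - <<'E'
from m import *
s=get_state();print(s['t'],s['eef_pos'],s['ee_rot'],s['width'],s['force'])
x,y=s['eef_pos'][:2]
print(wr(.14,.16,[(x,y)],.035))
print(wr(.0145,.021,[(.6494,.013),(.6558,.1275)],.046,save='pics/w2.png'))
print(wr(.009,.0145,[(.6494,.013),(.6558,.1275)],.02))
E
```

```text
3.8 [0.45820993 0.07707659 0.28995125] [-3.13996897e+00 -1.65199025e-03 -4.99401148e-04] 0.03918273654521037 [-0.86138326 -0.05782043 -2.08313627]
[(array([470.8,  77. ]), 32.5, 2973, np.float64(148.8))]
[(array([631.4,  12.2]), 35.6, 412, np.float64(15.7)), (array([630.6, 130.9]), 30.6, 334, np.float64(15.7))]
[(array([632.6,  11. ]), 10.4, 30, np.float64(9.7)), None]
```

send_rows([
  {"offset": [5,-1.3,0],"turn": 0},
  {"offset": [9.5,-2.5,0],"turn": 0},
  {"offset": [14,-3.6,0],"turn": 0},
  {"offset": [18,-4.6,0],"turn": 0},
  {"offset": [19.8,-5.1,0],"turn": 0},
  {"offset": [19.8,-5.1,2],"turn": 0},
  {"offset": [19.8,-5.1,4],"turn": 0},
  {"offset": [19.8,-5.1,6],"turn": 0},
])

```text
t: 4.75
eef_pos: [0.656, 0.1279, 0.2262]
ee_rot: [3.14, 0.003, -0.0]
force: [-0.2, -0.0, -3.0]
width: 0.0396
```

send_rows([
  {"offset": [0,0,0.2],"turn": 0},
  {"offset": [0,0,0.2],"turn": 0},
  {"offset": [0,0,0.2],"turn": 0},
])

```text
t: 5.05
eef_pos: [0.6568, 0.1283, 0.2278]
ee_rot: [3.141, -0.001, 0.0]
force: [0.5, -0.1, -2.2]
width: 0.0393
```

```bash
cat >> m.py <<'E'
def rep(): s=get_state();print('t',s['t'],s['eef_pos'].round(4),s['ee_rot'].round(4),s['width'].round(4),s['force'].round(1))
E
python3 - <<'E'
from m import *
from scipy.optimize import least_squares
rep()
for n in('scene','side'):
    d=grab(n); P=pts(d)
    cv2.imwrite('pics/%s1.png'%n,cv2.resize(d['frame'],(800,600)))
    c=np.array([.656,.128]); r=np.hypot(*(P[...,:2]-c).transpose(2,0,1))
    for lo,hi,R in((.0145,.0205,.046),(.026,.04,.036)):
        m=(r<R)&(P[...,2]>lo)&(P[...,2]<hi); p=P[m][:,:2]
        f=least_squares(lambda v:np.hypot(*(p-v[:2]).T)-v[2],[*c,.035],loss='soft_l1',f_scale=.002)
        print(n,lo,m.sum(),(f.x*1000).round(1),(P[m][:,2].mean()*1000).round(1))
E
```

```text
Traceback (most recent call last):
  File "m.py", line 28, in rep
    def rep(): s=get_state();print('t',s['t'],s['eef_pos'].round(4),s['ee_rot'].round(4),s['width'].round(4),s['force'].round(1))
                                                                                         ^^^^^^^^^^^^^^^^
AttributeError: 'float' object has no attribute 'round'
```

send_rows([
  {"offset": [0,0,0.5],"turn": 0},
  {"offset": [0,0,1.0],"turn": 0},
  {"offset": [0,0,1.4],"turn": 0},
  {"offset": [0,0,1.7],"turn": 0},
  {"offset": [0,0,1.8],"turn": 0},
  {"offset": [0,0,1.8],"turn": 0},
])

```text
t: 5.65
eef_pos: [0.6562, 0.1281, 0.2101]
ee_rot: [3.141, -0.0, 0.0]
force: [-3.7, -1.3, 4.5]
width: 0.0389
```

```bash
sed -i 's/round(s.\?width/&/; s/s\[.width.\].round(4)/round(s["width"],4)/' m.py
python3 - <<'E'
from m import *
from scipy.optimize import least_squares
rep()
for n in('scene','side'):
    d=grab(n); P=pts(d)
    cv2.imwrite('pics/%s1.png'%n,cv2.resize(d['frame'],(800,600)))
    c=np.array([.656,.128]); r=np.hypot(*(P[...,:2]-c).transpose(2,0,1))
    for lo,hi,R in((.012,.023,.046),):
        m=(r<R)&(P[...,2]>lo)&(P[...,2]<hi); p=P[m]; rr=r[m]
        for a,b in((.021,.03),(.036,.041)):
            k=(rr>a)&(rr<b); print(n,a,k.sum(),(p[k].mean(0)*1000).round(1))
E
```

```text
t 5.65 [0.6562 0.1281 0.2101] [ 3.1414e+00 -0.0000e+00  3.0000e-04] 0.0389 [-3.7 -1.3  4.5]
scene 0.021 127 [673.4 127.4  19.1]
scene 0.036 88 [678.  131.5  16.7]
side 0.021 58 [641.2 120.   17.7]
side 0.036 39 [643.4 114.1  15.3]
```

send_rows([
  {"offset": [0,0,0],"turn": 0},
  {"offset": [0,0,0],"turn": 0},
  {"offset": [0,0,0],"turn": 0},
  {"offset": [0,0,-3],"turn": 0},
  {"offset": [0,0,-7],"turn": 0},
  {"offset": [0,0,-12],"turn": 0},
  {"offset": [0,0,-12],"turn": 0},
], hand=0.6)

```text
t: 6.45
eef_pos: [0.6586, 0.1287, 0.3375]
ee_rot: [-3.138, -0.012, 0.001]
force: [-0.0, 0.5, -0.5]
width: 0.0699
```

send_rows([
  {"offset": [-3.5,3.2,0],"turn": 0},
  {"offset": [-7,6.4,0],"turn": 0},
  {"offset": [-10.5,9.6,0],"turn": 0},
  {"offset": [-14,12.8,0],"turn": 0},
  {"offset": [-17.5,16,0],"turn": 0},
  {"offset": [-19.7,18.2,0],"turn": 0},
  {"offset": [-19.7,18.2,0],"turn": 0},
  {"offset": [-19.7,18.2,0],"turn": 0},
])

```text
t: 7.25
eef_pos: [0.4593, -0.0543, 0.3299]
ee_rot: [-3.141, -0.002, -0.001]
force: [-0.5, 0.6, -1.0]
width: 0.07
```

```bash
python3 - <<'E'
from m import *
rep()
print(wr(.055,.066,[(.4595,-.0537),(.468,-.195)],.035,save='pics/w3.png'))
print(wr(.064,.076,[(.656,.128)],.035))
print(wr(.0145,.021,[(.6494,.013),(.6426,-.1015)],.046))
E
```

```text
t 7.25 [ 0.4593 -0.0543  0.3299] [-3.1412e+00 -1.9000e-03 -9.0000e-04] 0.07 [-0.5  0.6 -1. ]
[(array([459.3, -53.9]), 19.9, 884, np.float64(58.6)), (array([ 469.4, -194.4]), 20.5, 738, np.float64(58.4))]
[(array([652. , 128.6]), 19.2, 276, np.float64(68.0))]
[(array([648.1,  13.5]), 40.5, 492, np.float64(15.8)), (array([ 642.7, -100.8]), 40.2, 540, np.float64(15.7))]
```

View pics/w3.png

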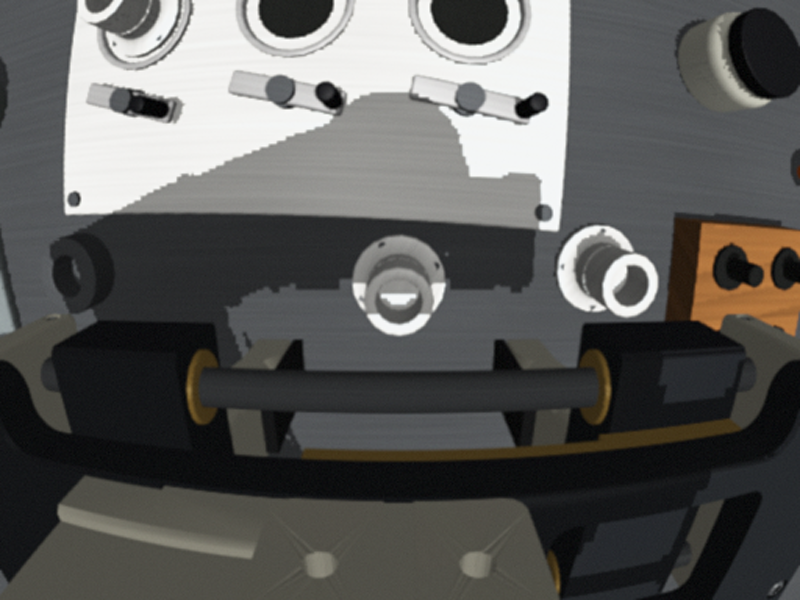

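send_rows([
  {"offset": [0,0,4],"turn": 0},
  {"offset": [0,0,8],"turn": 0},
  {"offset": [0,0,11],"turn": 0},
  {"offset": [0,0,12.3],"turn": 0},
  {"offset": [0,0,13],"turn": 0},
  {"offset": [0,0,13],"turn": 0},
  {"offset": [0,0,13],"turn": 0},
])

```text
t: 8.1
eef_pos: [0.46, -0.0535, 0.1998]
ee_rot: [-3.142, -0.001, 0.001]
force: [-0.1, -0.3, 0.3]
width: 0.0703
```

send_rows([
  {"offset": [0,0,0],"turn": 0},
  {"offset": [0,0,0],"turn": 0},
  {"offset": [0,0,0],"turn": 0},
  {"offset": [0,0,0],"turn": 0},
  {"offset": [0,0,0],"turn": 0},
  {"offset": [0,0,0],"turn": 0},
], hand=-1)

```text
t: 8.7
eef_pos: [0.4594, -0.0539, 0.1997]
ee_rot: [-3.142, -0.0, 0.0]
force: [-1.8, 0.3, 6.0]
width: 0.0399
```

send_rows([
  {"offset": [0,0,-2],"turn": 0},
  {"offset": [0,0,-5],"turn": 0},
  {"offset": [0,0,-9],"turn": 0},
  {"offset": [0,0,-9],"turn": 0},
  {"offset": [0,0,-9],"turn": 0},
])

```text
t: 9.2
eef_pos: [0.4592, -0.0538, 0.2898]
ee_rot: [-3.141, -0.002, -0.0]
force: [-0.5, -0.1, -2.2]
width: 0.04
```

send_rows([
  {"offset": [4.5,-1.6,0],"turn": 0},
  {"offset": [9,-3.2,0],"turn": 0},
  {"offset": [13.5,-4.8,0],"turn": 0},
  {"offset": [17,-6.1,0],"turn": 0},
  {"offset": [19,-6.8,0],"turn": 0},
  {"offset": [19,-6.8,3],"turn": 0},
  {"offset": [19,-6.8,6],"turn": 0},
  {"offset": [19,-6.8,6],"turn": 0},
])

```text
t: 10.0
eef_pos: [0.6467, 0.0136, 0.2225]
ee_rot: [3.139, 0.012, -0.001]
force: [-1.0, -0.4, -3.7]
width: 0.0399
```

send_rows([
  {"offset": [0,0,0],"turn": 0},
  {"offset": [0,0,0],"turn": 0},
])

```text
t: 10.2
eef_pos: [0.6499, 0.0142, 0.2303]
ee_rot: [3.142, -0.001, 0.0]
force: [0.0, 0.4, -1.6]
width: 0.0393
```

send_rows([
  {"offset": [-0.05,0.05,0.5],"turn": 0},
  {"offset": [-0.05,0.05,1.0],"turn": 0},
  {"offset": [-0.05,0.05,1.5],"turn": 0},
  {"offset": [-0.05,0.05,1.8],"turn": 0},
  {"offset": [-0.05,0.05,2.0],"turn": 0},
  {"offset": [-0.05,0.05,2.0],"turn": 0},
])

```text
t: 10.8
eef_pos: [0.6488, 0.0136, 0.2098]
ee_rot: [3.141, 0.0, 0.0]
force: [-2.5, 0.3, 2.3]
width: 0.0401
```

send_rows([
  {"offset": [0,0,0],"turn": 0},
  {"offset": [0,0,0],"turn": 0},
  {"offset": [0,0,0],"turn": 0},
  {"offset": [0,0,-3],"turn": 0},
  {"offset": [0,0,-7],"turn": 0},
  {"offset": [0,0,-12],"turn": 0},
  {"offset": [0,0,-12],"turn": 0},
], hand=0.6)

```text
t: 11.5
eef_pos: [0.6511, 0.0138, 0.3374]
ee_rot: [-3.14, -0.012, 0.001]
force: [0.7, 0.1, 0.5]
width: 0.0701
```

send_rows([
  {"offset": [-3.2,3.6,0],"turn": 0},
  {"offset": [-6.4,7.2,0],"turn": 0},
  {"offset": [-9.6,10.8,0],"turn": 0},
  {"offset": [-12.8,14.4,0],"turn": 0},
  {"offset": [-16,18,0],"turn": 0},
  {"offset": [-18.1,20.9,0],"turn": 0},
  {"offset": [-18.1,20.9,0],"turn": 0},
  {"offset": [-18.1,20.9,0],"turn": 0},
])

```text
t: 12.3
eef_pos: [0.4676, -0.196, 0.3297]
ee_rot: [3.141, -0.001, -0.002]
force: [-0.5, 0.2, -0.2]
width: 0.0699
```

```bash
python3 - <<'E'
from m import *
rep()
print(wr(.055,.066,[(.469,-.195)],.035))
print(wr(.064,.076,[(.6494,.0135)],.035))
print(wr(.0145,.021,[(.6426,-.1015)],.046))
E
```

```text
t 12.3 [ 0.4676 -0.196   0.3297] [ 3.1415e+00 -1.3000e-03 -1.8000e-03] 0.0699 [-0.5  0.2 -0.2]
[(array([ 469.4, -194.4]), 19.8, 903, np.float64(58.6))]
[(array([649. ,  12.5]), 20.8, 600, np.float64(68.0))]
[(array([ 643.4, -101.5]), 40.7, 626, np.float64(15.8))]
```

send_rows([
  {"offset": [0.1,-0.1,4],"turn": 0},
  {"offset": [0.1,-0.1,8],"turn": 0},
  {"offset": [0.1,-0.1,11],"turn": 0},
  {"offset": [0.1,-0.1,12.3],"turn": 0},
  {"offset": [0.1,-0.1,13],"turn": 0},
  {"offset": [0.1,-0.1,13],"turn": 0},
  {"offset": [0.1,-0.1,13],"turn": 0},
])

```text
t: 13.15
eef_pos: [0.4696, -0.194, 0.1999]
ee_rot: [3.141, -0.001, 0.001]
force: [-0.5, -0.5, 0.6]
width: 0.0702
```

send_rows([
  {"offset": [0,0,0],"turn": 0},
  {"offset": [0,0,0],"turn": 0},
  {"offset": [0,0,0],"turn": 0},
  {"offset": [0,0,0],"turn": 0},
  {"offset": [0,0,0],"turn": 0},
  {"offset": [0,0,0],"turn": 0},
], hand=-1)

```text
t: 13.75
eef_pos: [0.469, -0.1944, 0.1997]
ee_rot: [3.141, -0.0, -0.0]
force: [-1.1, 0.3, 4.2]
width: 0.0397
```

send_rows([
  {"offset": [0,0,-2],"turn": 0},
  {"offset": [0,0,-5],"turn": 0},
  {"offset": [0,0,-9],"turn": 0},
  {"offset": [0,0,-9],"turn": 0},
  {"offset": [0,0,-9],"turn": 0},
])

```text
t: 14.25
eef_pos: [0.4686, -0.1943, 0.2897]
ee_rot: [-3.141, -0.001, -0.0]
force: [-0.7, -0.1, -4.6]
width: 0.0399
```

send_rows([
  {"offset": [4,-2.2,0],"turn": 0},
  {"offset": [8,-4.4,0],"turn": 0},
  {"offset": [12,-6.5,0],"turn": 0},
  {"offset": [15.5,-8.4,0],"turn": 0},
  {"offset": [17.4,-9.4,0],"turn": 0},
  {"offset": [17.4,-9.4,3],"turn": 0},
  {"offset": [17.4,-9.4,6],"turn": 0},
  {"offset": [17.4,-9.4,6],"turn": 0},
])

```text
t: 15.05
eef_pos: [0.64, -0.1003, 0.2225]
ee_rot: [3.141, 0.012, -0.001]
force: [-0.6, -0.4, -4.0]
width: 0.0396
```

send_rows([
  {"offset": [0,0,0],"turn": 0},
  {"offset": [0,0,0],"turn": 0},
])

```text
t: 15.25
eef_pos: [0.6434, -0.1005, 0.2303]
ee_rot: [3.141, -0.001, 0.0]
force: [0.1, -0.0, -2.1]
width: 0.0396
```

send_rows([
  {"offset": [-0.05,0.05,0.5],"turn": 0},
  {"offset": [-0.05,0.05,1.0],"turn": 0},
  {"offset": [-0.05,0.05,1.5],"turn": 0},
  {"offset": [-0.05,0.05,1.8],"turn": 0},
  {"offset": [-0.05,0.05,2.0],"turn": 0},
  {"offset": [-0.05,0.05,2.0],"turn": 0},
])

```text
t: 15.85
eef_pos: [0.6423, -0.1009, 0.2097]
ee_rot: [3.141, 0.0, 0.0]
force: [-2.1, 0.2, 2.3]
width: 0.0395
```

send_rows([
  {"offset": [0,0,0],"turn": 0},
  {"offset": [0,0,0],"turn": 0},
  {"offset": [0,0,0],"turn": 0},
  {"offset": [0,0,-3],"turn": 0},
  {"offset": [0,0,-7],"turn": 0},
  {"offset": [0,0,-11],"turn": 0},
  {"offset": [0,0,-11],"turn": 0},
], hand=0.6)

```text
t: 16.55
eef_pos: [0.6443, -0.101, 0.3261]
ee_rot: [3.141, -0.011, 0.001]
force: [0.3, 0.8, -0.6]
width: 0.0702
```

send_rows([
  {"offset": [-3.5,1.4,0],"turn": 0},
  {"offset": [-7.1,2.9,0],"turn": 0},
  {"offset": [-7.1,2.9,0],"turn": 0},
  {"offset": [-7.1,2.9,0],"turn": 0},
  {"offset": [-7.1,2.9,0],"turn": 0},
], hand=-0.3)

```text
t: 17.05
eef_pos: [0.572, -0.1298, 0.3196]
ee_rot: [3.142, -0.001, 0.0]
force: [0.3, -0.2, -0.3]
width: 0.0356
```

```bash
python3 - <<'E'
from m import *
rep()
print(wr(.057,.068,[(.571,-.1305),(.575,-.0165),(.5785,.0985)],.02,save='pics/w4.png'))
print(wr(.064,.076,[(.643,-.1013),(.6494,.0135),(.656,.128)],.035))
E
```

```text
t 17.05 [ 0.572  -0.1298  0.3196] [ 3.1415e+00 -1.2000e-03  1.0000e-04] 0.0356 [ 0.3 -0.2 -0.3]
[(array([ 572.8, -130.4]), 5.9, 160, np.float64(61.5)), (array([576.4, -15.7]), 6.2, 140, np.float64(61.3)), (array([581.1,  99.7]), 6.1, 96, np.float64(61.1))]
[(array([ 642.3, -101. ]), 20.1, 1155, np.float64(68.6)), (array([648.4,  13.2]), 20.3, 897, np.float64(68.3)), (array([657.4, 126. ]), 19.7, 344, np.float64(68.0))]
```

View pics/w4.png

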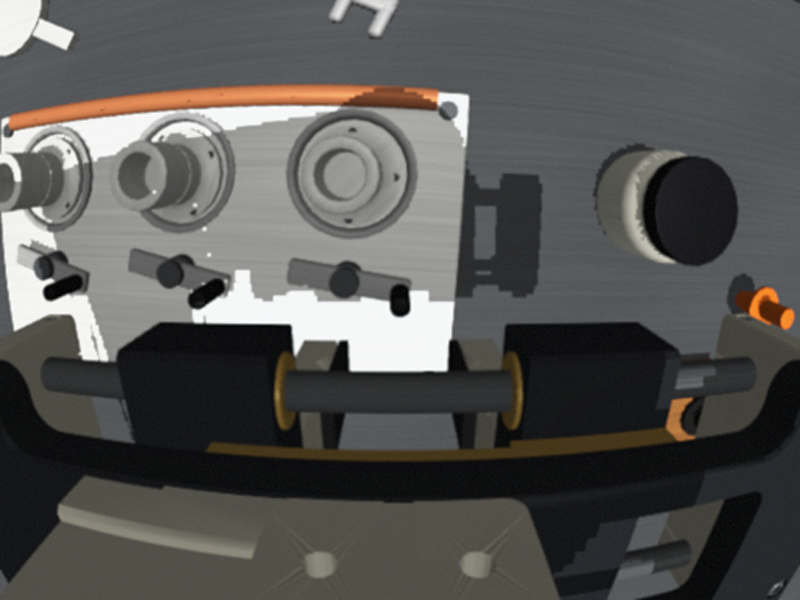

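send_rows([
  {"offset": [0.05,0.05,4],"turn": 0},
  {"offset": [0.05,0.05,7.5],"turn": 0},
  {"offset": [0.05,0.05,9.3],"turn": 0},
  {"offset": [0.05,0.05,10],"turn": 0},
  {"offset": [0.05,0.05,10],"turn": 0},
  {"offset": [0.05,0.05,10],"turn": 0},
])

```text
t: 17.75
eef_pos: [0.5727, -0.1302, 0.2201]
ee_rot: [3.141, -0.001, 0.0]
force: [-0.8, -0.0, 0.0]
width: 0.0309
```

send_rows([
  {"offset": [0,0,0],"turn": 0},
  {"offset": [0,0,0],"turn": 0},
  {"offset": [0,0,0],"turn": 0},
  {"offset": [0,0,0],"turn": 0},
  {"offset": [0,0,0],"turn": 0},
], hand=-1, squeeze=12)

```text
t: 18.25
eef_pos: [0.5721, -0.1306, 0.2201]
ee_rot: [3.141, -0.001, 0.0]
force: [-0.6, -2.2, 4.6]
width: 0.0114
```

send_rows([
  {"offset": [-0.61,-0.12,0],"turn": 0},
  {"offset": [-1.14,-0.37,0],"turn": 0},
  {"offset": [-1.62,-0.71,0],"turn": 0},
  {"offset": [-2.03,-1.12,0],"turn": 0},
  {"offset": [-2.37,-1.6,0],"turn": 0},
  {"offset": [-2.62,-2.13,0],"turn": 0},
  {"offset": [-2.77,-2.7,0],"turn": 0},
  {"offset": [-2.82,-3.28,0],"turn": 0},
])

```text
t: 19.05
eef_pos: [0.5419, -0.0982, 0.2191]
ee_rot: [3.141, 0.003, -0.001]
force: [-3.8, -4.1, 4.1]
width: 0.0117
```

send_rows([
  {"offset": [0,-0.2,0],"turn": 0},
  {"offset": [0,-0.4,0],"turn": 0},
  {"offset": [0,-0.4,0],"turn": 0},
  {"offset": [0,-0.4,0],"turn": 0},
])

```text
t: 19.45
eef_pos: [0.5422, -0.0947, 0.219]
ee_rot: [3.14, 0.004, -0.001]
force: [-3.0, -9.8, 3.3]
width: 0.0118
```

```bash
cat > p.py <<'E'
from m import *
rep()
C=[(.545,-.0955),(.572,-.130),(.575,-.0165),(.551,.019),(.5805,.0995),(.557,.134)]
for n in('scene','side'):
    d=grab(n); P=pts(d); o=[]
    for c in C:
        m=(np.hypot(P[...,0]-c[0],P[...,1]-c[1])<.016)&(P[...,2]>.05)&(P[...,2]<.067); o.append((1000*np.median(P[m],0)).round().tolist() if m.sum()>4 else 0)
    print(n,o)
    cv2.imwrite('pics/p_%s.png'%n,cv2.resize(d['frame'][140:300,160:370],(788,600),interpolation=cv2.INTER_CUBIC))
E
python3 p.py
```

```text
t 19.45 [ 0.5422 -0.0947  0.219 ] [ 3.14e+00  3.60e-03 -5.00e-04] 0.0118 [-3.  -9.8  3.3]
scene [[548.0, -95.0, 61.0], 0, [578.0, -14.0, 62.0], 0, [582.0, 102.0, 61.0], 0]
side [[533.0, -91.0, 58.0], 0, 0, 0, [578.0, 95.0, 60.0], 0]
```

send_rows([
  {"offset": [0,0,0],"turn": 0},
  {"offset": [0,0,0],"turn": 0},
  {"offset": [0,0,0],"turn": 0},
  {"offset": [0,0,-3],"turn": 0},
  {"offset": [0,0,-6],"turn": 0},
  {"offset": [1.6,-3.9,-6],"turn": 0},
  {"offset": [3.2,-7.8,-6],"turn": 0},
  {"offset": [3.2,-7.8,-6],"turn": 0},
], hand=-0.3)

```text
t: 20.35
eef_pos: [0.5776, -0.0119, 0.2799]
ee_rot: [-3.141, -0.003, 0.003]
force: [-0.8, -0.7, -0.5]
width: 0.0304
```

send_rows([
  {"offset": [0,0,0],"turn": 0},
  {"offset": [0,0,2],"turn": 0},
  {"offset": [0,0,4.5],"turn": 0},
  {"offset": [0,0,6],"turn": 0},
  {"offset": [0,0,6],"turn": 0},
  {"offset": [0,0,6],"turn": 0},
])

```text
t: 20.95
eef_pos: [0.5756, -0.0161, 0.2195]
ee_rot: [3.141, 0.001, -0.0]
force: [-0.2, 0.0, 0.3]
width: 0.0307
```

send_rows([
  {"offset": [0,0,0],"turn": 0},
  {"offset": [0,0,0],"turn": 0},
  {"offset": [0,0,0],"turn": 0},
  {"offset": [0,0,0],"turn": 0},
  {"offset": [0,0,0],"turn": 0},
], hand=-1)

```text
t: 21.45
eef_pos: [0.5759, -0.0154, 0.2201]
ee_rot: [-3.141, -0.001, 0.0]
force: [-1.0, 0.6, 5.1]
width: 0.0114
```

```bash
python3 p.py
```

```text
t 21.45 [ 0.5759 -0.0154  0.2201] [-3.1413e+00 -1.2000e-03  3.0000e-04] 0.0114 [-1.   0.6  5.1]
scene [[543.0, -93.0, 64.0], 0, [580.0, -15.0, 61.0], 0, [582.0, 101.0, 61.0], 0]
side [[542.0, -100.0, 61.0], 0, [567.0, -11.0, 59.0], 0, [579.0, 95.0, 59.0], 0]
```

send_rows([
  {"offset": [-0.49,-0.18,0],"turn": 0},
  {"offset": [-0.96,-0.42,0],"turn": 0},
  {"offset": [-1.43,-0.78,0],"turn": 0},
  {"offset": [-1.83,-1.21,0],"turn": 0},
  {"offset": [-2.15,-1.7,0],"turn": 0},
  {"offset": [-2.38,-2.25,0],"turn": 0},
  {"offset": [-2.52,-2.82,0],"turn": 0},
  {"offset": [-2.55,-3.35,0],"turn": 0},
])

```text
t: 22.35
eef_pos: [0.5483, 0.017, 0.2189]
ee_rot: [3.14, 0.004, -0.001]
force: [-2.2, -5.1, 3.8]
width: 0.0117
```

send_rows([
  {"offset": [0,-0.2,0],"turn": 0},
  {"offset": [0,-0.4,0],"turn": 0},
  {"offset": [0,-0.4,0],"turn": 0},
  {"offset": [0,-0.4,0],"turn": 0},
])

```text
t: 22.75
eef_pos: [0.5486, 0.0203, 0.2188]
ee_rot: [3.139, 0.004, -0.001]
force: [-2.4, -8.8, 5.0]
width: 0.0115
```

send_rows([
  {"offset": [0,0,0],"turn": 0},
  {"offset": [0,0,0],"turn": 0},
  {"offset": [0,0,0],"turn": 0},
  {"offset": [0,0,-3],"turn": 0},
  {"offset": [0,0,-6],"turn": 0},
  {"offset": [1.5,-3.9,-6],"turn": 0},
  {"offset": [3.0,-7.75,-6],"turn": 0},
  {"offset": [3.0,-7.75,-6],"turn": 0},
], hand=-0.3)

```text
t: 23.55
eef_pos: [0.582, 0.1033, 0.2798]
ee_rot: [-3.14, -0.003, 0.003]
force: [-0.8, -0.5, 0.1]
width: 0.0304
```

send_rows([
  {"offset": [0,0,0],"turn": 0},
  {"offset": [0,0,2],"turn": 0},
  {"offset": [0,0,4.5],"turn": 0},
  {"offset": [0,0,6],"turn": 0},
  {"offset": [0,0,6],"turn": 0},
  {"offset": [0,0,6],"turn": 0},
])

```text
t: 24.15
eef_pos: [0.5801, 0.0989, 0.2195]
ee_rot: [3.141, 0.0, -0.0]
force: [-0.2, -0.2, 0.8]
width: 0.0303
```

send_rows([
  {"offset": [0,0,0],"turn": 0},
  {"offset": [0,0,0],"turn": 0},
  {"offset": [0,0,0],"turn": 0},
  {"offset": [0,0,0],"turn": 0},
  {"offset": [0,0,0],"turn": 0},
], hand=-1)

```text
t: 24.65
eef_pos: [0.5806, 0.0998, 0.2201]
ee_rot: [-3.141, -0.002, 0.0]
force: [-0.2, 3.0, 3.4]
width: 0.0115
```

```bash
python3 p.py
```

```text
t 24.65 [0.5806 0.0998 0.2201] [-3.1408e+00 -1.7000e-03  4.0000e-04] 0.0115 [-0.2  3.   3.4]
scene [[546.0, -93.0, 63.0], 0, 0, 0, [585.0, 101.0, 60.0], 0]
side [[542.0, -100.0, 59.0], 0, 0, [548.0, 15.0, 59.0], [573.0, 104.0, 58.0], 0]
```

send_rows([
  {"offset": [-0.38,-0.16,0],"turn": 0},
  {"offset": [-0.84,-0.43,0],"turn": 0},
  {"offset": [-1.25,-0.77,0],"turn": 0},
  {"offset": [-1.63,-1.21,0],"turn": 0},
  {"offset": [-1.94,-1.72,0],"turn": 0},
  {"offset": [-2.15,-2.27,0],"turn": 0},
  {"offset": [-2.25,-2.79,0],"turn": 0},
  {"offset": [-2.28,-3.26,0],"turn": 0},
])

```text
t: 25.55
eef_pos: [0.5554, 0.1306, 0.2188]
ee_rot: [3.138, 0.005, -0.001]
force: [-2.9, -5.0, 6.2]
width: 0.0111
```

send_rows([
  {"offset": [0,-0.2,0],"turn": 0},
  {"offset": [0,-0.4,0],"turn": 0},
  {"offset": [0,-0.45,0],"turn": 0},
  {"offset": [0,-0.45,0],"turn": 0},
])

```text
t: 25.95
eef_pos: [0.5557, 0.135, 0.2186]
ee_rot: [3.138, 0.005, -0.001]
force: [-3.3, -5.3, 5.2]
width: 0.0112
```

send_rows([
  {"offset": [0,0,0],"turn": 0},
  {"offset": [0,0,0],"turn": 0},
  {"offset": [0,0,0],"turn": 0},
  {"offset": [0,0,-3],"turn": 0},
  {"offset": [0,0,-7],"turn": 0},
  {"offset": [0,0,-11],"turn": 0},
  {"offset": [0,0,-11],"turn": 0},
], hand=-0.2)

```text
t: 26.65
eef_pos: [0.559, 0.1373, 0.3352]
ee_rot: [-3.138, -0.009, 0.001]
force: [-0.2, 0.7, -0.2]
width: 0.0352
```

send_rows([
  {"offset": [-0.8,4.5,0],"turn": 0},
  {"offset": [-1.7,9,0],"turn": 0},
  {"offset": [-2.5,13.5,0],"turn": 0},
  {"offset": [-3.4,18,0],"turn": 0},
  {"offset": [-4.2,22.5,0],"turn": 0},
  {"offset": [-5,27,0],"turn": 0},
  {"offset": [-5.9,31.5,0],"turn": 0},
  {"offset": [-6.7,36,0],"turn": 0},
])

```text
t: 27.45
eef_pos: [0.4897, -0.225, 0.3293]
ee_rot: [-3.141, -0.0, 0.0]
force: [0.7, 0.3, 0.0]
width: 0.035
```

send_rows([
  {"offset": [-1.3,6.9,0],"turn": 0},
  {"offset": [-1.3,6.9,0],"turn": 0},
  {"offset": [-1.3,6.9,0],"turn": 0},
  {"offset": [-1.3,6.9,0],"turn": 0},
], hand=0)

```text
t: 27.85
eef_pos: [0.4771, -0.2928, 0.3289]
ee_rot: [-3.141, 0.0, -0.002]
force: [-0.3, -0.4, 0.1]
width: 0.0437
```

```bash
python3 p.py; python3 - <<'E'
from m import *
print(wr(.06,.075,[(.4775,-.2935),(.4785,-.357),(.4125,-.2935),(.414,-.3585)],.016,save='pics/w5.png'))
for n in('scene','side'):
    d=grab(n)
    print(blobs(d,.064,.076,((.6,.7),(-.15,.18)),20))
    print(blobs(d,.055,.067,((.53,.6),(-.15,.18)),8))
E
```

```text
t 27.85 [ 0.4771 -0.2928  0.3289] [-3.1413e+00  4.0000e-04 -1.6000e-03] 0.0437 [-0.3 -0.4  0.1]
scene [[546.0, -94.0, 61.0], 0, 0, [553.0, 22.0, 61.0], 0, [558.0, 136.0, 61.0]]
side [[542.0, -99.0, 59.0], 0, 0, [548.0, 14.0, 60.0], 0, [556.0, 128.0, 60.0]]
[(array([ 479.4, -292.9]), 7.8, 286, np.float64(67.4)), (array([ 479.7, -356.8]), 7.7, 266, np.float64(67.0)), (array([ 410.6, -293.8]), 6.5, 52, np.float64(68.1)), None]
[[np.float64(641.0), np.float64(-100.0), 21, 70, 128, np.float64(214.0), np.float64(218.0)], [np.float64(647.0), np.float64(14.0), 21, 70, 130, np.float64(259.0), np.float64(225.0)], [np.float64(656.0), np.float64(129.0), 20, 70, 138, np.float64(305.0), np.float64(234.0)]]
[[np.float64(545.0), np.float64(-94.0), 4, 62, 17, np.float64(225.0), np.float64(191.0)], [np.float64(551.0), np.float64(21.0), 6, 62, 21, np.float64(266.0), np.float64(198.0)], [np.float64(558.0), np.float64(136.0), 5, 62, 20, np.float64(309.0), np.float64(205.0)]]
[[np.float64(655.0), np.float64(124.0), 21, 68, 65, np.float64(251.0), np.float64(163.0)], [np.float64(647.0), np.float64(12.0), 21, 68, 79, np.float64(274.0), np.float64(182.0)]]
[[np.float64(557.0), np.float64(131.0), 6, 61, 12, np.float64(224.0), np.float64(177.0)], [np.float64(550.0), np.float64(16.0), 7, 61, 15, np.float64(248.0), np.float64(198.0)], [np.float64(543.0), np.float64(-99.0), 6, 60, 18, np.float64(274.0), np.float64(222.0)]]
```

View pics/w5.png

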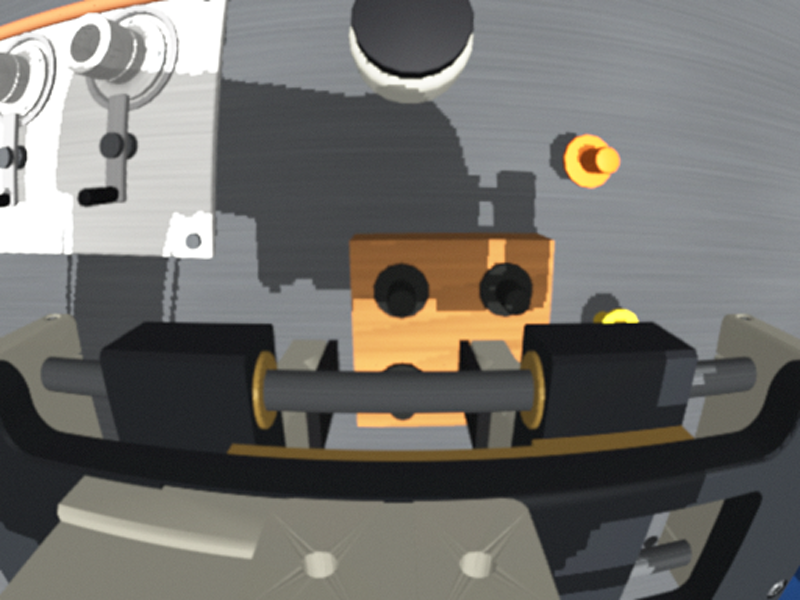

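View pics/p_scene.png

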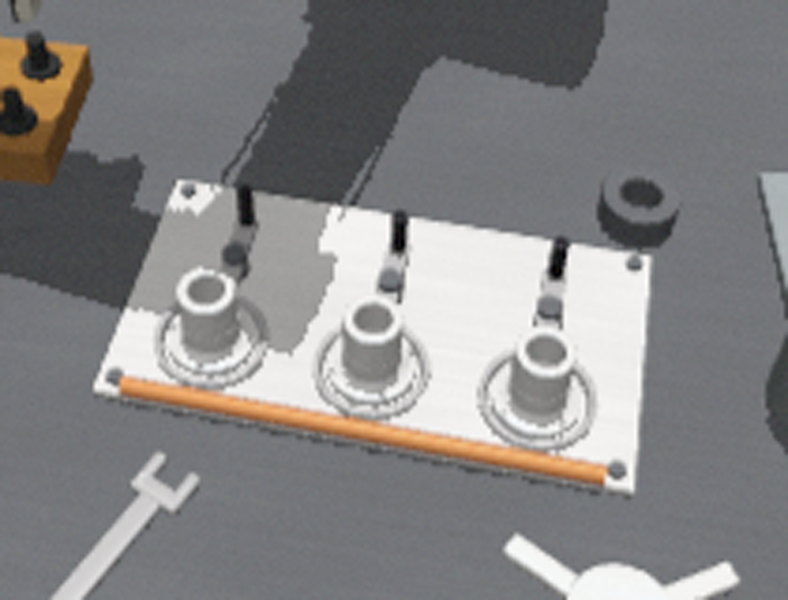

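send_rows([
  {"offset": [0.15,0.05,4],"turn": 0},
  {"offset": [0.15,0.05,8],"turn": 0},
  {"offset": [0.15,0.05,10],"turn": 0},
  {"offset": [0.15,0.05,10.7],"turn": 0},
  {"offset": [0.15,0.05,10.7],"turn": 0},
  {"offset": [0.15,0.05,10.7],"turn": 0},
])

```text
t: 28.7
eef_pos: [0.4796, -0.2929, 0.2235]
ee_rot: [3.141, -0.002, 0.001]
force: [-0.2, -0.3, -0.0]
width: 0.0436
```

send_rows([
  {"offset": [0,0,0],"turn": 0},
  {"offset": [0,0,0],"turn": 0},
  {"offset": [0,0,0],"turn": 0},
  {"offset": [0,0,0],"turn": 0},
  {"offset": [0,0,0],"turn": 0},
], hand=-1, squeeze=15)

```text
t: 29.2
eef_pos: [0.4789, -0.293, 0.2227]
ee_rot: [3.141, -0.0, -0.0]
force: [-0.7, 0.7, 2.4]
width: 0.0153
```

send_rows([
  {"offset": [0,0,-2],"turn": 0},
  {"offset": [0,0,-5],"turn": 0},
  {"offset": [0,0,-9],"turn": 0},
  {"offset": [0,0,-11],"turn": 0},
  {"offset": [0,0,-11],"turn": 0},
  {"offset": [0,0,-11],"turn": 0},
])

```text
t: 29.8
eef_pos: [0.4786, -0.2929, 0.3325]
ee_rot: [-3.141, -0.001, -0.0]
force: [-0.8, -0.1, -1.2]
width: 0.0156
```

send_rows([
  {"offset": [3,-3.5,0],"turn": 0},
  {"offset": [6,-7,0],"turn": 0},
  {"offset": [9,-10.5,0],"turn": 0},
  {"offset": [12,-14,0],"turn": 0},
  {"offset": [14.8,-17.3,0],"turn": 0},
  {"offset": [16.4,-19.2,0],"turn": 0},
  {"offset": [16.4,-19.2,0],"turn": 0},
  {"offset": [16.4,-19.2,0],"turn": 0},
])

```text
t: 30.6
eef_pos: [0.6426, -0.1007, 0.3307]
ee_rot: [3.141, 0.003, 0.001]
force: [-0.5, 1.3, 0.2]
width: 0.0159
```

```bash
python3 - <<'E'
from m import *
rep()
for n in('scene','side'):
    d=grab(n)
    print(n,blobs(d,.064,.076,((.6,.7),(-.15,.18)),20))
    cv2.imwrite('pics/s_%s.png'%n,cv2.resize(d['frame'][140:300,160:370],(788,600),interpolation=cv2.INTER_CUBIC))
E
```

```text
t 30.6 [ 0.6426 -0.1007  0.3307] [3.1415e+00 3.0000e-03 6.0000e-04] 0.0159 [-0.5  1.3  0.2]
scene [[np.float64(641.0), np.float64(-99.0), 20, 70, 121, np.float64(214.0), np.float64(217.0)], [np.float64(647.0), np.float64(15.0), 21, 70, 132, np.float64(259.0), np.float64(225.0)], [np.float64(656.0), np.float64(129.0), 20, 70, 129, np.float64(305.0), np.float64(234.0)]]
side [[np.float64(656.0), np.float64(125.0), 20, 68, 63, np.float64(251.0), np.float64(163.0)], [np.float64(647.0), np.float64(10.0), 21, 68, 82, np.float64(274.0), np.float64(182.0)], [np.float64(642.0), np.float64(-104.0), 21, 68, 95, np.float64(302.0), np.float64(203.0)]]
```

View pics/s_side.png

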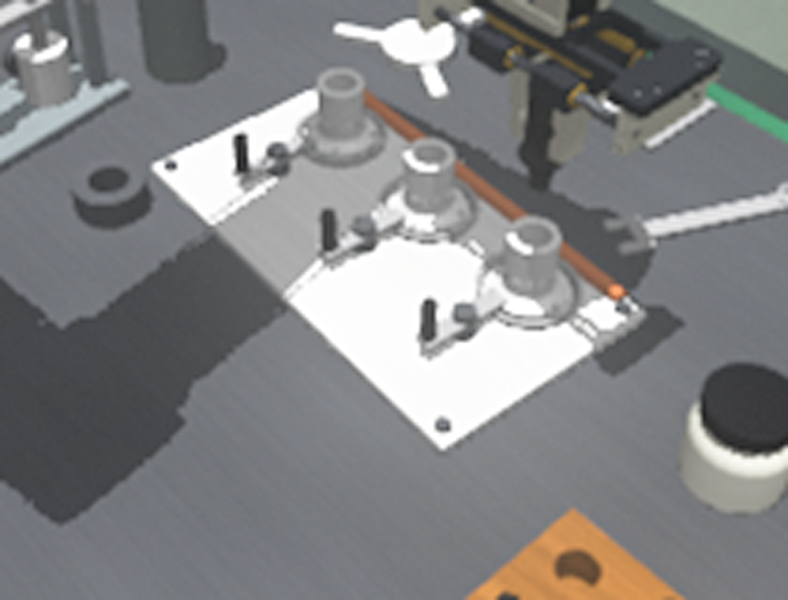

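send_rows([
  {"offset": [-0.05,0.05,1.5],"turn": 0},
  {"offset": [-0.05,0.05,3],"turn": 0},
  {"offset": [-0.05,0.05,4.3],"turn": 0},
  {"offset": [-0.05,0.05,5.5],"turn": 0},
  {"offset": [-0.05,0.05,6.5],"turn": 0},
  {"offset": [-0.05,0.05,7.2],"turn": 0},
  {"offset": [-0.05,0.05,7.4],"turn": 0},
  {"offset": [-0.05,0.05,7.4],"turn": 0},
])

```text
t: 31.5
eef_pos: [0.6424, -0.1015, 0.2582]
ee_rot: [3.141, 0.0, 0.0]
force: [0.8, 0.0, -0.2]
width: 0.0154
```

send_rows([
  {"offset": [0,0,0.2],"turn": 0},
  {"offset": [0,0,0.2],"turn": 0},
  {"offset": [0,0,0.2],"turn": 0},
])

```text
t: 31.8
eef_pos: [0.6426, -0.1014, 0.2568]
ee_rot: [-3.142, -0.001, 0.0]
force: [0.4, -0.2, -0.1]
width: 0.0157
```

send_rows([
  {"offset": [0,0,0.15],"turn": 0},
  {"offset": [0,0,0.25],"turn": 0},
  {"offset": [0,0,0.3],"turn": 0},
  {"offset": [0,0,0.3],"turn": 0},
])

```text
t: 32.2
eef_pos: [0.6427, -0.1014, 0.2565]
ee_rot: [3.141, -0.003, 0.001]
force: [-5.9, 1.8, 18.1]
width: 0.0156
```

send_rows([
  {"offset": [0,0,-0.3],"turn": 0},
  {"offset": [0,0,-0.3],"turn": 0},
  {"offset": [0,0,-0.3],"turn": 0},
  {"offset": [0,0,-3],"turn": 0},
  {"offset": [0,0,-6],"turn": 0},
  {"offset": [0,0,-8],"turn": 0},
  {"offset": [0,0,-8],"turn": 0},
], hand=0)

```text
t: 32.9
eef_pos: [0.6433, -0.1016, 0.3364]
ee_rot: [3.141, -0.005, 0.0]
force: [0.5, -0.0, 0.9]
width: 0.0437
```

send_rows([
  {"offset": [-2.5,3.9,0],"turn": 0},
  {"offset": [-5,7.8,0],"turn": 0},
  {"offset": [-7.5,11.7,0],"turn": 0},
  {"offset": [-10,15.6,0],"turn": 0},
  {"offset": [-12.5,19.5,0],"turn": 0},
  {"offset": [-15,23.4,0],"turn": 0},
  {"offset": [-16.35,25.5,0],"turn": 0},
  {"offset": [-16.35,25.5,0],"turn": 0},
])

```text
t: 33.7
eef_pos: [0.4767, -0.3588, 0.3322]
ee_rot: [-3.141, 0.002, -0.004]
force: [-0.6, -0.1, -0.3]
width: 0.0437
```

```bash
python3 - <<'E'
from m import *
print(wr(.06,.075,[(.479,-.357)],.016)); rep()
d=grab('scene'); print(blobs(d,.09,.11,((.6,.7),(-.15,.18)),5), blobs(d,.064,.08,((.6,.7),(-.15,.18)),5))
E
```

```text
[(array([ 480.1, -357. ]), 7.9, 282, np.float64(67.4))]
t 33.75 [ 0.4776 -0.3578  0.3323] [-3.1409e+00  1.4000e-03 -3.1000e-03] 0.0442 [0.7 0.8 0.3]
[[np.float64(641.0), np.float64(-100.0), 8, 101, 46, np.float64(213.0), np.float64(210.0)]] [[np.float64(642.0), np.float64(-99.0), 20, 73, 146, np.float64(215.0), np.float64(219.0)], [np.float64(647.0), np.float64(15.0), 20, 70, 131, np.float64(259.0), np.float64(225.0)], [np.float64(656.0), np.float64(129.0), 20, 70, 139, np.float64(305.0), np.float64(234.0)]]
```

send_rows([
  {"offset": [0.05,0,4],"turn": 0},
  {"offset": [0.05,0,8],"turn": 0},
  {"offset": [0.05,0,10.2],"turn": 0},
  {"offset": [0.05,0,11],"turn": 0},
  {"offset": [0.05,0,11],"turn": 0},
  {"offset": [0.05,0,11],"turn": 0},
])

```text
t: 34.4
eef_pos: [0.4803, -0.3563, 0.2244]
ee_rot: [3.141, -0.001, 0.001]
force: [-0.4, 0.2, 1.0]
width: 0.0436
```

send_rows([
  {"offset": [0,0,0],"turn": 0},
  {"offset": [0,0,0],"turn": 0},
  {"offset": [0,0,0],"turn": 0},
  {"offset": [0,0,0],"turn": 0},
  {"offset": [0,0,0],"turn": 0},
], hand=-1)

```text
t: 34.9
eef_pos: [0.4794, -0.3566, 0.2238]
ee_rot: [3.141, -0.001, -0.0]
force: [-0.6, 1.7, 3.2]
width: 0.0157
```

send_rows([
  {"offset": [0,0,-2],"turn": 0},
  {"offset": [0,0,-5],"turn": 0},
  {"offset": [0,0,-9],"turn": 0},
  {"offset": [0,0,-11],"turn": 0},
  {"offset": [0,0,-11],"turn": 0},
  {"offset": [0,0,-11],"turn": 0},
])

```text
t: 35.5
eef_pos: [0.4791, -0.3564, 0.3335]
ee_rot: [-3.141, -0.001, -0.0]
force: [0.5, -1.0, -2.0]
width: 0.0155
```

send_rows([
  {"offset": [2,-4.4,0],"turn": 0},
  {"offset": [4,-8.7,0],"turn": 0},
  {"offset": [6,-13,0],"turn": 0},
  {"offset": [8,-17.4,0],"turn": 0},
  {"offset": [10,-21.8,0],"turn": 0},
  {"offset": [12,-26.1,0],"turn": 0},
  {"offset": [14,-30.5,0],"turn": 0},
  {"offset": [16,-34.8,0],"turn": 0},
])

```text
t: 36.3
eef_pos: [0.6395, -0.0065, 0.3316]
ee_rot: [3.141, 0.003, -0.0]
force: [0.9, -1.1, -0.6]
width: 0.0156
```

send_rows([
  {"offset": [1,-2.2,0],"turn": 0},
  {"offset": [1,-2.2,0],"turn": 0},
  {"offset": [1,-2.2,0],"turn": 0},
  {"offset": [1,-2.2,0],"turn": 0},
])

```text
t: 36.7
eef_pos: [0.6488, 0.0126, 0.3325]
ee_rot: [3.141, 0.002, -0.001]
force: [0.1, -1.2, -0.4]
width: 0.0156
```

send_rows([
  {"offset": [0,-0.05,1.5],"turn": 0},
  {"offset": [0,-0.05,3],"turn": 0},
  {"offset": [0,-0.05,4.3],"turn": 0},
  {"offset": [0,-0.05,5.5],"turn": 0},
  {"offset": [0,-0.05,6.5],"turn": 0},
  {"offset": [0,-0.05,7.2],"turn": 0},
  {"offset": [0,-0.05,7.5],"turn": 0},
  {"offset": [0,-0.05,7.5],"turn": 0},
])

```text
t: 37.5
eef_pos: [0.6496, 0.014, 0.2585]
ee_rot: [3.141, -0.0, 0.0]
force: [-0.4, -0.2, -0.5]
width: 0.0156
```

send_rows([
  {"offset": [0,0,0.2],"turn": 0},
  {"offset": [0,0,0.3],"turn": 0},
  {"offset": [0,0,0.35],"turn": 0},
  {"offset": [0,0,0.35],"turn": 0},
])

```text
t: 37.9
eef_pos: [0.6498, 0.0141, 0.2578]
ee_rot: [3.142, -0.003, 0.001]
force: [-5.9, 0.5, 16.5]
width: 0.0152
```

send_rows([
  {"offset": [0,0,-0.3],"turn": 0},
  {"offset": [0,0,-0.3],"turn": 0},
  {"offset": [0,0,-0.3],"turn": 0},
  {"offset": [0,0,-3],"turn": 0},
  {"offset": [0,0,-6],"turn": 0},
  {"offset": [0,0,-8],"turn": 0},
  {"offset": [0,0,-8],"turn": 0},
], hand=0)

```text
t: 38.6
eef_pos: [0.6503, 0.0142, 0.3381]
ee_rot: [-3.141, -0.005, 0.0]
force: [0.9, -0.0, 0.1]
width: 0.0441
```

send_rows([
  {"offset": [-2.9,3.8,0],"turn": 0},
  {"offset": [-5.8,7.5,0],"turn": 0},
  {"offset": [-8.7,11.3,0],"turn": 0},
  {"offset": [-11.6,15,0],"turn": 0},
  {"offset": [-14.5,18.8,0],"turn": 0},
  {"offset": [-17.4,22.5,0],"turn": 0},
  {"offset": [-20.3,26.3,0],"turn": 0},
  {"offset": [-23.2,30,0],"turn": 0},
])

```text
t: 39.4
eef_pos: [0.4158, -0.2871, 0.3342]
ee_rot: [-3.141, 0.001, 0.0]
force: [1.2, -0.3, 0.3]
width: 0.0439
```

send_rows([
  {"offset": [-0.5,0.7,0],"turn": 0},
  {"offset": [-0.5,0.7,0],"turn": 0},
  {"offset": [-0.5,0.7,0],"turn": 0},
])

```text
t: 39.7
eef_pos: [0.4125, -0.2929, 0.3344]
ee_rot: [-3.141, 0.0, -0.001]
force: [0.4, 0.4, 0.6]
width: 0.0439
```

```bash
python3 - <<'E'
from m import *
print(wr(.055,.075,[(.412,-.2935)],.016)); rep()
for n in('scene','side'):
    d=grab(n); print(blobs(d,.09,.11,((.6,.7),(-.15,.18)),5), blobs(d,.064,.08,((.6,.7),(-.15,.18)),5), blobs(d,.06,.075,((.39,.5),(-.39,-.26)),5))
E
```

```text
[(array([ 415.1, -293.9]), 8.0, 296, np.float64(66.7))]
t 39.75 [ 0.4129 -0.2925  0.3345] [-3.1414e+00  3.0000e-04  3.0000e-04] 0.0438 [-0.4 -0.4 -0.3]
[[np.float64(645.0), np.float64(-99.0), 6, 100, 47, np.float64(213.0), np.float64(210.0)], [np.float64(650.0), np.float64(17.0), 8, 101, 48, np.float64(260.0), np.float64(219.0)]] [[np.float64(642.0), np.float64(-99.0), 20, 73, 145, np.float64(215.0), np.float64(218.0)], [np.float64(650.0), np.float64(18.0), 20, 74, 136, np.float64(260.0), np.float64(227.0)], [np.float64(656.0), np.float64(129.0), 20, 70, 133, np.float64(305.0), np.float64(234.0)]] [[np.float64(413.0), np.float64(-355.0), 9, 68, 27, np.float64(148.0), np.float64(149.0)], [np.float64(414.0), np.float64(-292.0), 8, 67, 28, np.float64(169.0), np.float64(151.0)]]
[[np.float64(650.0), np.float64(13.0), 9, 99, 31, np.float64(275.0), np.float64(173.0)]] [[np.float64(656.0), np.float64(123.0), 21, 68, 64, np.float64(251.0), np.float64(163.0)], [np.float64(648.0), np.float64(14.0), 20, 72, 90, np.float64(274.0), np.float64(182.0)]] [[np.float64(413.0), np.float64(-297.0), 8, 67, 53, np.float64(295.0), np.float64(302.0)], [np.float64(414.0), np.float64(-360.0), 8, 67, 59, np.float64(319.0), np.float64(324.0)]]
```

send_rows([
  {"offset": [0.1,0.05,4],"turn": 0},
  {"offset": [0.1,0.05,8],"turn": 0},
  {"offset": [0.1,0.05,10.2],"turn": 0},
  {"offset": [0.1,0.05,11.1],"turn": 0},
  {"offset": [0.1,0.05,11.1],"turn": 0},
  {"offset": [0.1,0.05,11.1],"turn": 0},
])

```text
t: 40.45
eef_pos: [0.4143, -0.2933, 0.2248]
ee_rot: [3.141, -0.001, 0.001]
force: [0.5, -1.2, 0.4]
width: 0.0438
```

send_rows([
  {"offset": [0,0,0],"turn": 0},
  {"offset": [0,0,0],"turn": 0},
  {"offset": [0,0,0],"turn": 0},
  {"offset": [0,0,0],"turn": 0},
  {"offset": [0,0,0],"turn": 0},
], hand=-1)

```text
t: 40.95
eef_pos: [0.4134, -0.2936, 0.2243]
ee_rot: [3.141, -0.001, -0.0]
force: [-0.9, 0.9, 4.0]
width: 0.0158
```

send_rows([
  {"offset": [0,0,-2],"turn": 0},
  {"offset": [0,0,-5],"turn": 0},
  {"offset": [0,0,-9],"turn": 0},
  {"offset": [0,0,-11],"turn": 0},
  {"offset": [0,0,-11],"turn": 0},
  {"offset": [0,0,-11],"turn": 0},
])

```text
t: 41.55
eef_pos: [0.4131, -0.2933, 0.3338]
ee_rot: [-3.141, -0.001, -0.0]
force: [1.0, 0.1, -1.7]
width: 0.0155
```

send_rows([
  {"offset": [2.4,-4.2,0],"turn": 0},
  {"offset": [4.8,-8.4,0],"turn": 0},
  {"offset": [7.2,-12.6,0],"turn": 0},
  {"offset": [9.6,-16.8,0],"turn": 0},
  {"offset": [12,-21,0],"turn": 0},
  {"offset": [14.4,-25.2,0],"turn": 0},
  {"offset": [16.8,-29.4,0],"turn": 0},
  {"offset": [19.2,-33.6,0],"turn": 0},
])

```text
t: 42.35
eef_pos: [0.6056, 0.0444, 0.3319]
ee_rot: [3.141, 0.003, 0.0]
force: [0.6, 0.1, 0.5]
width: 0.0154
```

send_rows([
  {"offset": [2.4,-4.2,0],"turn": 0},
  {"offset": [5,-8.5,0],"turn": 0},
  {"offset": [5,-8.5,0],"turn": 0},
  {"offset": [5,-8.5,0],"turn": 0},
  {"offset": [5,-8.5,0],"turn": 0},
])

```text
t: 42.85
eef_pos: [0.6548, 0.127, 0.3322]
ee_rot: [3.14, 0.003, -0.0]
force: [-0.4, 0.1, -1.0]
width: 0.0151
```

send_rows([
  {"offset": [0.05,0,1.5],"turn": 0},
  {"offset": [0.05,0,3],"turn": 0},
  {"offset": [0.05,0,4.3],"turn": 0},
  {"offset": [0.05,0,5.5],"turn": 0},
  {"offset": [0.05,0,6.5],"turn": 0},
  {"offset": [0.05,0,7.2],"turn": 0},
  {"offset": [0.05,0,7.5],"turn": 0},
  {"offset": [0.05,0,7.5],"turn": 0},
])

```text
t: 43.65
eef_pos: [0.656, 0.1276, 0.2589]
ee_rot: [3.142, -0.0, 0.0]
force: [0.4, -0.0, 0.6]
width: 0.0156
```

send_rows([
  {"offset": [0,0,0.2],"turn": 0},
  {"offset": [0,0,0.3],"turn": 0},
  {"offset": [0,0,0.3],"turn": 0},
  {"offset": [0,0,0.3],"turn": 0},
])

```text
t: 44.05
eef_pos: [0.6562, 0.1277, 0.2583]
ee_rot: [-3.141, -0.003, 0.001]
force: [-5.1, -0.3, 11.6]
width: 0.0155
```

send_rows([
  {"offset": [0,0,-0.3],"turn": 0},
  {"offset": [0,0,-0.3],"turn": 0},
  {"offset": [0,0,-0.3],"turn": 0},
  {"offset": [0,0,-3],"turn": 0},
  {"offset": [0,0,-6],"turn": 0},
  {"offset": [0,0,-8],"turn": 0},
  {"offset": [0,0,-8],"turn": 0},
], hand=0)

```text
t: 44.75
eef_pos: [0.6568, 0.1278, 0.3392]
ee_rot: [-3.14, -0.005, 0.0]
force: [0.4, 0.6, -1.0]
width: 0.0438
```

send_rows([
  {"offset": [-4,-3,-0.5],"turn": 0},
  {"offset": [-8,-6,-1],"turn": 0},
  {"offset": [-12,-9,-2],"turn": 0},
  {"offset": [-15,-11,-3],"turn": 0},
  {"offset": [-15,-11,-3],"turn": 0},
  {"offset": [-15,-11,-3],"turn": 0},
], hand=-1)

```text
t: 45.35
eef_pos: [0.5053, 0.2381, 0.3658]
ee_rot: [-3.141, -0.0, 0.002]
force: [-0.1, -0.3, 0.3]
width: 0.0029
```

```bash
python3 - <<'E'
from m import *
rep()
N=[(.642,-.101),(.649,.0135),(.656,.128)]
for n in('scene','side'):
    d=grab(n); P=pts(d)
    for c in N:
        r=np.hypot(P[...,0]-c[0],P[...,1]-c[1]); k=(r<.03)&(P[...,2]>.09)&(P[...,2]<.115); q=(r<.03)&(P[...,2]>.066)&(P[...,2]<.08); fl=(r>.023)&(r<.03)&(P[...,2]<.03)
        print(n,[(m.sum(),np.percentile(1000*P[m],[50,95],axis=0).round(0).tolist()) for m in(k,q,fl) if m.sum()])
    cv2.imwrite('pics/f_%s.png'%n,cv2.resize(d['frame'][130:290,170:380] if n=='scene' else d['frame'][120:280,140:350],(788,600),interpolation=cv2.INTER_CUBIC))
    g=d['frame'].mean(2); m=(P[...,2]>.1)&(P[...,2]<.12)&(P[...,0]<.46)&(P[...,0]>.38)&(abs(P[...,1]-.332)<.045)&(g<80)
    print('pad',m.sum(),(1000*np.array([P[m].min(0),np.median(P[m],0),P[m].max(0)])).round().tolist())
E
```

```text
t 45.35 [0.5053 0.2381 0.3658] [-3.1412e+00 -2.0000e-04  2.0000e-03] 0.0029 [-0.1 -0.3  0.3]
scene [(np.int64(46), [[644.0, -99.0, 102.0], [648.0, -93.0, 106.0]]), (np.int64(135), [[648.0, -95.0, 75.0], [659.0, -83.0, 78.0]]), (np.int64(134), [[660.0, -93.0, 19.0], [670.0, -73.0, 22.0]])]
scene [(np.int64(48), [[653.0, 18.0, 102.0], [657.0, 25.0, 106.0]]), (np.int64(136), [[657.0, 19.0, 75.0], [667.0, 34.0, 78.0]]), (np.int64(123), [[666.0, 12.0, 19.0], [678.0, 41.0, 23.0]])]
scene [(np.int64(50), [[660.0, 128.0, 103.0], [664.0, 135.0, 105.0]]), (np.int64(144), [[663.0, 127.0, 74.0], [673.0, 146.0, 78.0]]), (np.int64(137), [[673.0, 122.0, 19.0], [684.0, 155.0, 22.0]])]
pad 133 [[408.0, 317.0, 101.0], [429.0, 332.0, 112.0], [446.0, 354.0, 116.0]]
side [(np.int64(39), [[639.0, -106.0, 101.0], [646.0, -99.0, 103.0]]), (np.int64(107), [[634.0, -109.0, 73.0], [654.0, -90.0, 76.0]]), (np.int64(76), [[630.0, -119.0, 18.0], [663.0, -76.0, 21.0]])]
side [(np.int64(31), [[648.0, 11.0, 101.0], [656.0, 18.0, 103.0]]), (np.int64(89), [[643.0, 7.0, 73.0], [662.0, 27.0, 77.0]]), (np.int64(76), [[637.0, -4.0, 17.0], [673.0, 39.0, 20.0]])]
side [(np.int64(28), [[655.0, 121.0, 100.0], [663.0, 130.0, 103.0]]), (np.int64(79), [[651.0, 118.0, 72.0], [669.0, 137.0, 78.0]]), (np.int64(57), [[648.0, 109.0, 17.0], [678.0, 152.0, 22.0]])]
pad 110 [[407.0, 310.0, 100.0], [424.0, 325.0, 110.0], [447.0, 347.0, 113.0]]
```

View pics/f_scene.png

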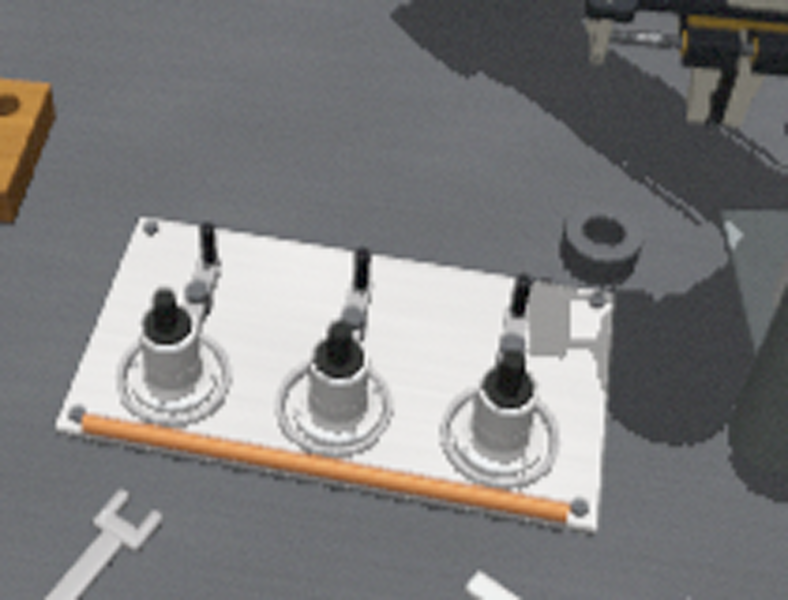

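View pics/f_side.png

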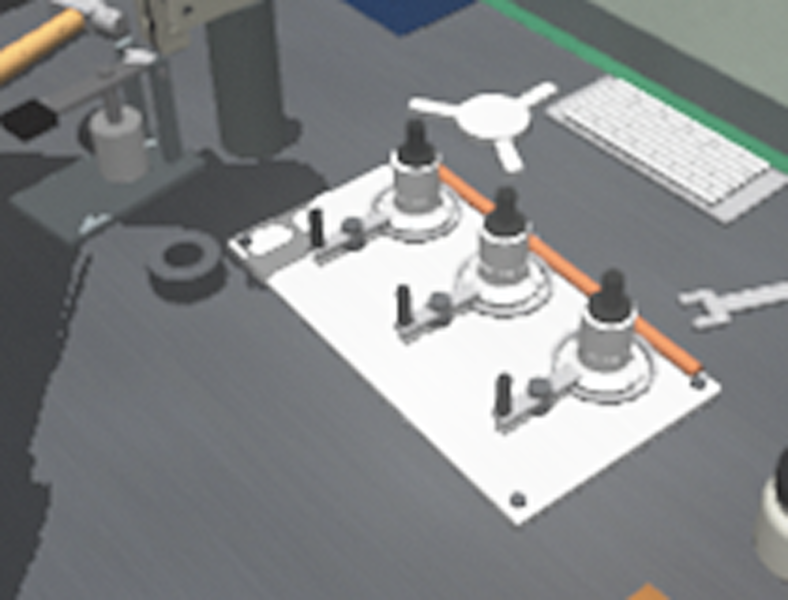

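All three are loaded, clamped and stoppered: the black knobs are upright in the necks and the bars lie over the flanges in both views, with knob tops at 101–103 mm against 103 expected. Next is the pump.

send_rows([
  {"offset": [-4,-4.7,0],"turn": 0},
  {"offset": [-7.9,-9.3,0],"turn": 0},
  {"offset": [-7.9,-9.3,2],"turn": 0},
  {"offset": [-7.9,-9.3,5],"turn": 0},
  {"offset": [-7.9,-9.3,6],"turn": 0},
  {"offset": [-7.9,-9.3,6],"turn": 0},
  {"offset": [-7.9,-9.3,6],"turn": 0},
])

```text
t: 46.15
eef_pos: [0.4279, 0.3302, 0.3062]
ee_rot: [3.141, -0.0, -0.001]
force: [-0.5, -0.5, 0.1]
width: 0.0005
```

send_rows([
  {"offset": [0,0,1.5],"turn": 0},
  {"offset": [0.1,0,3],"turn": 0},
  {"offset": [0.3,0,4.5],"turn": 0},
  {"offset": [0.5,0,5.8],"turn": 0},
  {"offset": [0.7,0,6.5],"turn": 0},
  {"offset": [0.8,0,6.9],"turn": 0},
  {"offset": [0.8,0,6.9],"turn": 0},
])

```text
t: 46.85
eef_pos: [0.4366, 0.3315, 0.2389]
ee_rot: [-3.138, -0.003, 0.0]
force: [0.3, 0.2, 8.2]
width: 0.0003
```

```bash
cat > l.py <<'E'
from m import *
import sys
rep()
d=grab('side'); P=pts(d)
cv2.imwrite(sys.argv[1],cv2.resize(d['frame'][100:220,110:270],(800,600),interpolation=cv2.INTER_CUBIC))
E
python3 l.py pics/l1.png
```

```text
t 46.85 [0.4366 0.3315 0.2389] [-3.1385e+00 -3.4000e-03  1.0000e-04] 0.0003 [0.3 0.2 8.2]
```

View pics/l1.png

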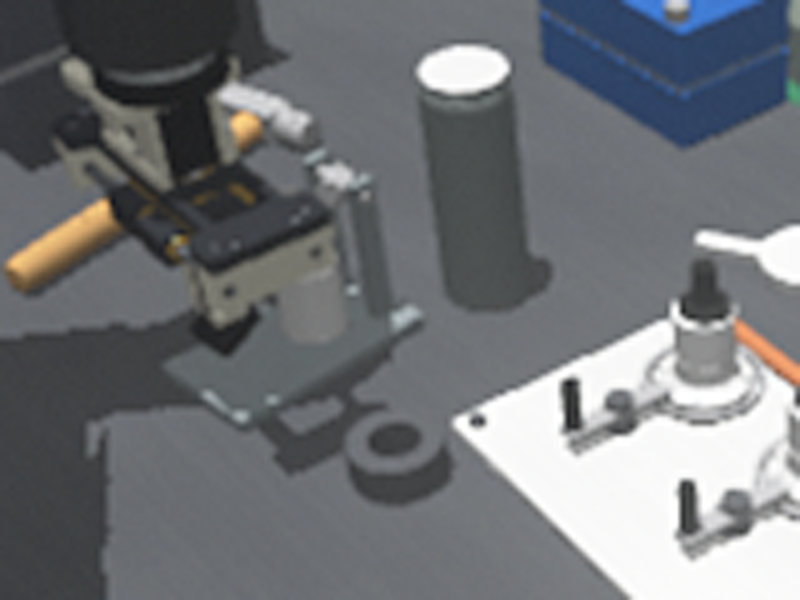

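Pad nearly down (black pad at (225,330)), force 8 N. I press on until the stop shows.

send_rows([
  {"offset": [0,0,0.3],"turn": 0},
  {"offset": [0,0,0.5],"turn": 0},
  {"offset": [0,0,0.5],"turn": 0},
])

```text
t: 47.2
eef_pos: [0.4369, 0.3316, 0.2371]
ee_rot: [-3.137, -0.006, 0.001]
force: [-6.8, -5.6, 36.3]
width: 0.0002
```

send_rows([
  {"offset": [0,0,0.2],"turn": 0},
  {"offset": [0,0,0.4],"turn": 0},
  {"offset": [0,0,0.4],"turn": 0},
])

```text
t: 47.5
eef_pos: [0.4372, 0.3316, 0.2357]
ee_rot: [-3.136, -0.007, 0.002]
force: [-15.0, -11.0, 61.0]
width: 0.0005
```

send_rows([
  {"offset": [-0.3,0,-2.5],"turn": 0},
  {"offset": [-0.7,0,-5],"turn": 0},
  {"offset": [-0.8,0,-8],"turn": 0},
  {"offset": [-0.8,0,-8],"turn": 0},
  {"offset": [-0.8,0,-8],"turn": 0},
  {"offset": [-0.8,0,-8],"turn": 0},
  {"offset": [-0.8,0,-8],"turn": 0},
])

```text
t: 48.2
eef_pos: [0.4269, 0.3301, 0.307]
ee_rot: [3.14, 0.001, -0.001]
force: [0.1, 0.3, -0.5]
width: 0.0005
```

```bash
cat > pad.py <<'E'
from m import *
rep()
for n in ('scene','side'):
    d=grab(n); P=pts(d); g=d['frame'].mean(2); m=(P[...,2]>.03)&(P[...,2]<.122)&(P[...,0]<.46)&(P[...,0]>.395)&(abs(P[...,1]-.331)<.03)&(g<80)
    print(n,'pad z pct',np.percentile(1000*P[m][:,2],[5,50,80]).round() if m.any() else None)
E
python3 pad.py
```

```text
t 48.2 [0.4269 0.3301 0.307 ] [ 3.1402e+00  1.0000e-03 -6.0000e-04] 0.0005 [ 0.1  0.3 -0.5]
scene pad z pct [105. 112. 114.]
side pad z pct [103. 110. 111.]
```

send_rows([
  {"offset": [0.1,0,2],"turn": 0},
  {"offset": [0.3,0,4],"turn": 0},
  {"offset": [0.5,0,5.8],"turn": 0},
  {"offset": [0.7,0,7],"turn": 0},
  {"offset": [0.8,0,7.6],"turn": 0},
  {"offset": [0.8,0,7.7],"turn": 0},
  {"offset": [0.8,0,7.7],"turn": 0},
  {"offset": [0.8,0,7.7],"turn": 0},
])

```text
t: 49.1
eef_pos: [0.4354, 0.3313, 0.2352]
ee_rot: [-3.139, -0.003, 0.002]
force: [-14.6, -6.3, 44.7]
width: 0.0006
```

Lever back fully up between strokes, and at its stop when pressed. Three more full strokes follow.

send_rows([
  {"offset": [-0.3,0,-2.5],"turn": 0},
  {"offset": [-0.7,0,-5],"turn": 0},
  {"offset": [-0.8,0,-7.7],"turn": 0},
  {"offset": [-0.8,0,-7.7],"turn": 0},
  {"offset": [-0.8,0,-7.7],"turn": 0},
  {"offset": [-0.8,0,-7.7],"turn": 0},
  {"offset": [-0.8,0,-7.7],"turn": 0},
])

```text
t: 49.8
eef_pos: [0.4267, 0.3302, 0.3066]
ee_rot: [3.14, 0.001, -0.0]
force: [-1.1, 0.1, -0.2]
width: 0.0004
```

send_rows([
  {"offset": [0.1,0,2],"turn": 0},
  {"offset": [0.3,0,4],"turn": 0},
  {"offset": [0.5,0,5.8],"turn": 0},
  {"offset": [0.7,0,7],"turn": 0},
  {"offset": [0.8,0,7.6],"turn": 0},
  {"offset": [0.8,0,7.7],"turn": 0},
  {"offset": [0.8,0,7.7],"turn": 0},
  {"offset": [0.8,0,7.7],"turn": 0},
])

```text
t: 50.6
eef_pos: [0.4353, 0.3312, 0.235]
ee_rot: [-3.14, -0.003, 0.002]
force: [-14.3, -6.1, 46.5]
width: 0.0003
```

send_rows([
  {"offset": [-0.3,0,-2.5],"turn": 0},
  {"offset": [-0.7,0,-5],"turn": 0},
  {"offset": [-0.8,0,-7.7],"turn": 0},
  {"offset": [-0.8,0,-7.7],"turn": 0},
  {"offset": [-0.8,0,-7.7],"turn": 0},
  {"offset": [-0.8,0,-7.7],"turn": 0},
  {"offset": [-0.8,0,-7.7],"turn": 0},
])

```text
t: 51.3
eef_pos: [0.4267, 0.3302, 0.3065]
ee_rot: [3.14, 0.001, -0.0]
force: [-0.1, 0.2, -1.0]
width: 0.0006
```

send_rows([
  {"offset": [0.1,0,2],"turn": 0},
  {"offset": [0.3,0,4],"turn": 0},
  {"offset": [0.5,0,5.8],"turn": 0},
  {"offset": [0.7,0,7],"turn": 0},
  {"offset": [0.8,0,7.6],"turn": 0},
  {"offset": [0.8,0,7.7],"turn": 0},
  {"offset": [0.8,0,7.7],"turn": 0},
  {"offset": [0.8,0,7.7],"turn": 0},
])

```text
t: 52.1
eef_pos: [0.4353, 0.3311, 0.235]
ee_rot: [-3.14, -0.003, 0.002]
force: [-14.4, -6.3, 45.7]
width: 0.0003
```

send_rows([
  {"offset": [-0.3,0,-2.5],"turn": 0},
  {"offset": [-0.7,0,-5],"turn": 0},
  {"offset": [-0.8,0,-8],"turn": 0},
  {"offset": [-0.8,0,-12],"turn": 0},
  {"offset": [-0.8,0,-15],"turn": 0},
  {"offset": [-0.8,0,-15],"turn": 0},
  {"offset": [-0.8,0,-15],"turn": 0},
  {"offset": [-0.8,0,-15],"turn": 0},
])

```text
t: 52.9
eef_pos: [0.4266, 0.3302, 0.3792]
ee_rot: [3.14, 0.002, -0.0]
force: [-0.5, 0.4, 0.0]
width: 0.0009
```

```bash
python3 pad.py; python3 - <<'E'
from m import *
N=[(.642,-.101),(.649,.0135),(.656,.128)]
for n in('scene','side'):
    d=grab(n); P=pts(d)
    for c in N:
        r=np.hypot(P[...,0]-c[0],P[...,1]-c[1]); k=(r<.03)&(P[...,2]>.09)&(P[...,2]<.115)
        print(n,k.sum(),(1000*np.median(P[k],0)).round())
    print(blobs(d,.055,.067,((.53,.6),(-.15,.18)),8))
    cv2.imwrite('pics/z_%s.png'%n,cv2.resize(d['frame'],(800,600),interpolation=cv2.INTER_CUBIC))
E
```

```text
t 52.9 [0.4266 0.3302 0.3792] [ 3.1395e+00  1.8000e-03 -3.0000e-04] 0.0009 [-0.5  0.4  0. ]
scene pad z pct [105. 113. 114.]
side pad z pct [103. 110. 111.]
scene 45 [644. -99. 102.]
scene 46 [653.  18. 103.]
scene 50 [659. 129. 102.]
[[np.float64(547.0), np.float64(-93.0), 5, 62, 19, np.float64(225.0), np.float64(191.0)], [np.float64(551.0), np.float64(21.0), 6, 62, 21, np.float64(266.0), np.float64(198.0)], [np.float64(557.0), np.float64(136.0), 6, 62, 20, np.float64(309.0), np.float64(205.0)]]
side 38 [ 639. -106.  100.]
side 32 [648.  10. 100.]
side 27 [654. 121. 101.]
[[np.float64(557.0), np.float64(129.0), 5, 60, 13, np.float64(224.0), np.float64(177.0)], [np.float64(548.0), np.float64(14.0), 4, 60, 16, np.float64(248.0), np.float64(198.0)], [np.float64(542.0), np.float64(-99.0), 7, 61, 17, np.float64(275.0), np.float64(222.0)]]
```

View pics/z_side.png

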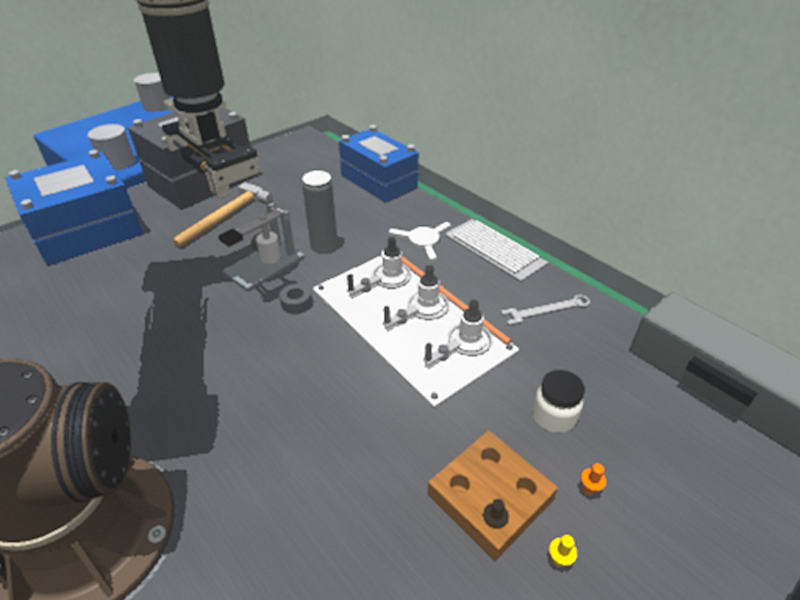

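The three stoppered castings stand clamped at (390,265), (428,295) and (472,330). The can and jar are upright, the lever is up and the arm is clear.

```bash
python3 -c "
from station import *
print(job_done())"
```

```text
the job is handed in; nothing more can be done
None
```

The leak-test job is done and was handed in at about 53 s of the 210 s allowed. The hand-in gives no verdict.

**What I did**
- All three castings stand in nests of their own.
- All three clamps were turned in until they met their stops.
- A black rack stopper was pressed home in each neck, with 12–18 N of contact at the expected height.
- Only then did I work the pump, for four full strokes. Each press ended on the stop, shown by a force jump from 8 N to 45–61 N through the fingertips. A camera check after the first and last strokes put the lever pad back at 110–113 mm (112 mm expected). The two strokes between had no camera check, but I lifted the fingers clear of the pad each time.

**Last checks**
- Stopper knob tops read 100–103 mm in both views, where 103 mm is expected.
- The clamp pins are at their closed positions and the flanges are seated at about 18 mm.
- The spray can and the grease jar are upright, and the robot was touching nothing.
- I did not see any casting knocked aside during the run.

**Disagreements**
- The scene and side cameras disagreed by about 5 mm in y throughout. I used their average together with the wrist camera.
- My first pump press reached 61 N at the wrist, more than needed to reach the stop but under the 120 N limit.

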